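Fetch a channel from the locker and interlock it with its twin

ROBOT

A 6-joint arm with a two-finger parallel gripper is mounted at the origin on the work surface; the furniture and walls round the work are solid. World frame = base frame: x ahead of the robot, y to its left, z up, the work surface at z = 0. Lengths are in m, angles in rad, forces in N, time in s.
With the tool pointing down it reaches from about 0.3 to 0.775 m from the base axis. Payload 14.6 kg.
Tool frame: the origin (TCP) lies midway between the tips of the shut fingers; the grasp point (between the pads) lies 19 mm behind it; z points along the fingers, y is the line along which they close (so a half turn about z gives the same grasp; the last joint's range is limited). The gripper opens to 94 mm and grips with 3 to 60 N. Pads are 16 mm wide; open, the fingers measure 119 mm over their backs; the gripper's body (75 mm by 177 mm) begins 78 mm behind the grasp point.
Start: joints at [1.147, 0.3, 1.521, -0, 1.321, -0.067], TCP at [0.192, 0.515, 0.205] pointing down, gripper open.
Joint ranges: [-3.03, 3.03], [-0.79, 2.21], [0.23, 2.52], [-1.04, 4.18], [0, 3.07], [-2.55, 2.55]. Speed limits (rad/s): [2.22, 2.22, 2.57, 3.14, 3.14, 3.14].

INTERFACE

Orientations are given as [roll, pitch, yaw] about the fixed x, y, z axes, in that order (R = Rz(yaw) Ry(pitch) Rx(roll)).
In Python, from station import telemetry, optics, ctrl gives the robot as it stands.
- The arm moves only by the tool carry_out, never from a script. Its argument "plan" is a list that holds one entry, the list of rows, each a list of 7 numbers: the shift along the tool's x, y, z in mm, then the turn, a rotation vector about the tool's x, y, z in rad, then the finger opening in mm, from 0 to 94. A call has 1 to 20 rows; each row shifts and turns the commanded pose from where the row before left it, along the tool's axes as they then stand; what a row does not reach is not made up. A row lasts 1/12 s, in which the tool goes at most 41.7 mm and 7.16 degrees, less where a joint would pass 70% of its speed; a pose out of reach is approached as far as the arm can. A call with a gripper value outside its range is refused whole. The fingers move at their own pace and stop on an object; "squeeze" is the grip in N (left out, the last holds). Time passes only in rows, so rows that do not move let the fingers close. It gives the time, the measured TCP pose, the force, the opening and the grip force at its end, in the units of the state.
- telemetry.get_obs(): the state, without advancing time (a new reading comes with each control period).
- optics.camera(name): name is "side" or "top" or "wrist"; returns a dict with "pixels" (480x640x3 uint8, red, green, blue), "intrinsics" (3x3 intrinsics, pixels), "origin" and "rotation" of the camera in the world. Camera axes: x right, y down, z forward; pixel columns grow to the right and rows downward; lengths in m; the calibration is good to about 2 mm. A picture is of the moment at which its call begins. There is no depth.
- ctrl.hand_in(): hands the job in; it is judged then, once.
The state is a dict: "time_s": time; "qpos": joint angles; "joint_vel": joint speeds; "tau": joint torques, N m; "ee_pos": TCP position; "eef_rot": TCP orientation; "force": force on the tool from outside, world axes, zero at the start; "moment": the same for the moment, N m; "grip_width": finger opening in m; "grip_force": force on a finger pad.
Only numpy, scipy, OpenCV 4.12 (cv2) and the standard library are available. Lean on these libraries where they do the work, as an engineer would, in place of code of your own. Each camera call takes 0.05 s, during which the arm holds its last target. There are 200 camera calls.

TASK

Pull the low locker's door wide open by its handle (a right angle or more) and take out the U-channel. Turn it over in two moves: stand it upright on one end on the open bench, let go, and take it again another way. Then lay it open side down on the twin channel that lies on the bench, lengthways along it and shifted sideways, so that one flange of each sits in the other's trough, ends about even; leave the door open, the twin where it lies and open side up, drop nothing and do not disturb the other things.

Things in the scene. Friction and masses are not known exactly. Their poses are not given: they have to be found in the camera images.
- locker: low grey sheet-metal locker with a pale panel in its roof, fixed to the bench: 170 mm deep (x), 216 wide (y), 88 high. Origin: centre of its underside; its door side faces its own -x, about the robot's right. Walls 4 mm; inner floor at 8 mm, underside of roof at 84 mm. Floor and sides end 85 mm in front of the origin, the fixed roof 53 mm: the door carries the front 32 mm of the roof as a lip that swings with it
- door (a joint): hinge of the locker door, 0 = shut, grows as it opens, stops at 2.3 rad; light friction, stays where it is left. No latch
- door_hinge (a point): point on the door's vertical hinge axis, at the locker's -y front corner (the side farther from the robot), 50 mm above the bench. The door is 214 mm wide, 8 mm thick, and reaches from 8 to 88 mm above the bench. Axes turn with the door: +y from the hinge along the door, -x out of its outer face
- door_handle (a point): grip point of the door's pull: an upright round steel bar 12 mm thick, standing 36 mm out from the middle plane of the door (26 mm clear gap), 190 mm from the hinge. This point is 72 mm above the bench, on the bar's axis; the bar ends 86 mm above the bench, and from 52 mm up it is free of its two mounting stems, so that it can be pinched from above. Axes turn with the door as those of door_hinge do
- stored_channel_mid (a point): the loose aluminium U-channel kept inside the locker (0.1 to 0.2 kg): 120 mm long (its x), 56 mm wide over the flanges (its y), 36 mm high, walls 4 mm. This point is the centre of its outline, half-way along, across and up (18 mm from the outer face of the web). Its +z points from the web to the open side. At the start it lies open side up on the locker's floor, its length along the locker's depth, its near end some 4 to 14 mm behind the front edge of the locker
- bench_channel_mid (a point): the twin U-channel, same shape, size, point and axes, lying open side up on the blue mat (2.5 mm thick, right of y = -0.03). With the other inverted on it and shifted sideways 28 to 46 mm, a finger has room in its trough. A fixed figure robot, some 0.4 m tall, stands nearer and to its right, at about x 0.27, y -0.15 (0.1 m radius); the bench between the twin and the locker is clear
- usb_hub: bystander: grey box-shaped hub, 35x90x19 mm, lying on the locker floor beside the stored channel, on the hinge side; origin at the centre of its underside
- helmet: bystander: pale blue helmet-like shell 189x175x92 mm; origin at the centre of its underside
- note_pad: bystander: yellow-green note pad 78x77x20 mm; origin at the centre of its underside

How it is judged:
By the outcome, as a careful person would: the job done as asked, in the order asked, and still so for the second after the job is handed in, with the robot touching nothing.
It also fails if it takes over 72 s, if anything falls off the work surface, if the arm or the gripper's body presses on something with over 40 N, if the wrist force passes 120 N, or if a joint passes its speed limit or range.

## Working session

There is one attempt and no reset: what is moved stays moved. The work goes in short steps, Python scripts to look and compute and a tool call to move; the robot and the scene stay as the last step left them, time stands still between calls to the robot, and variables do not carry over. Pictures are saved under pics/ and viewed, at most 10 in all, crops included, and the job is handed in when it is done.

Besides the shell and the picture viewer there is one more tool, called after "Emit:" by a JSON object that holds its "name" and its "arguments". carry_out: Moves the arm, as the interface text tells. Its arguments: {"type":"object","properties":{"plan":{"type":"array","items":{"type":"array","items":{"type":"array","items":{"type":"number"}}}},"squeeze":{"type":"number"}},"required":["plan"]}

```bash
mkdir -p pics; ls; python3 - <<'E'
from station import telemetry, optics, ctrl
import cv2
print(telemetry.get_obs())
for n in("side","top"):
    c=optics.camera(n); cv2.imwrite(f"pics/{n}0.png",c["pixels"][:,:,::-1]); print(n,c["intrinsics"],c["origin"],c["rotation"])
E
```

```text
pics
{'time_s': 0.0, 'qpos': array([ 1.14743170e+00,  3.00480186e-01,  1.52162240e+00,  2.13465555e-06,
        1.32069674e+00, -6.65787960e-02]), 'joint_vel': array([ 1.21236048e-03, -1.31231597e-03, -1.85334570e-03, -4.83067267e-05,
       -1.32580426e-03, -4.18136105e-04]), 'tau': array([-2.06651610e-03, -5.31797755e+01, -3.52733588e+01,  7.07633444e-02,
        2.43535376e-02, -1.34539955e-04]), 'ee_pos': array([0.19197146, 0.51511094, 0.20486387]), 'eef_rot': array([-3.14038879e+00, -8.23425163e-05,  2.78480624e+00]), 'force': array([-1.15676618,  0.87298841, -0.42094364]), 'moment': array([ 0.02715001, -0.01494358,  0.01314753]), 'grip_force': 0.0, 'grip_width': 0.09407651524162876}
side [[439.78943803   0.         315.25546792]
 [  0.         439.78943803 246.85968886]
 [  0.           0.           1.        ]] [ 0.34161663 -0.7948684   0.86401003] [-2.31821099 -0.00830452 -0.1820653 ]
top [[497.61229864   0.         312.61501708]
 [  0.         497.61229864 233.8609913 ]
 [  0.           0.           1.        ]] [0.33443409 0.01199738 1.53099982] [-3.01529676 -0.00847601 -1.56676859]
```

View pics/side0.png

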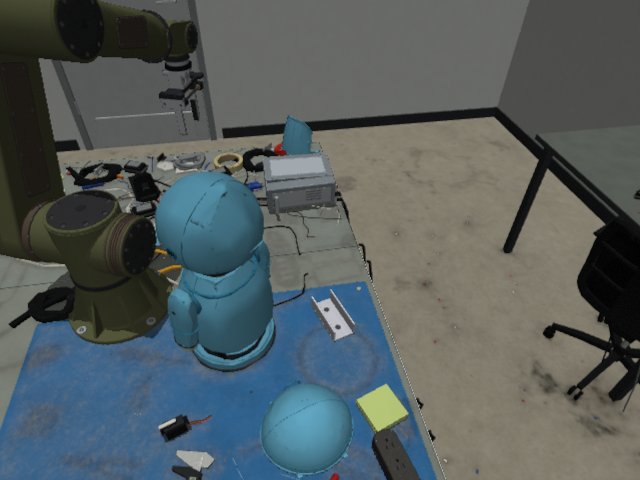

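View pics/top0.png

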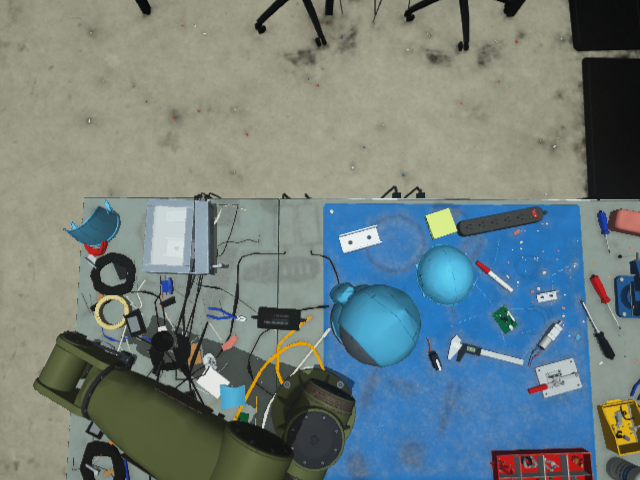

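```bash
cat > h.py <<'E'
import numpy as np, cv2
from scipy.spatial.transform import Rotation as Ro
from station import telemetry, optics, ctrl
def cam(n):
    c=optics.camera(n); c["R"]=Ro.from_euler("xyz",c["rotation"]).as_matrix() if np.size(c["rotation"])==3 else np.array(c["rotation"]); return c
def ray(c,u,v):
    d=c["R"]@np.linalg.inv(c["intrinsics"])@np.array([u,v,1.]); return np.array(c["origin"]),d
def onz(c,u,v,z):
    o,d=ray(c,u,v); return o+d*(z-o[2])/d[2]
def proj(c,p):
    q=c["intrinsics"]@c["R"].T@(np.array(p)-c["origin"]); return q[:2]/q[2]
def crop(im,u0,v0,w,h,s):
    return cv2.resize(im[v0:v0+h,u0:u0+w],None,fx=s,fy=s,interpolation=cv2.INTER_CUBIC)
E
python3 - <<'E'
from h import *
T=cam("top");S=cam("side")
t=T["pixels"][:,:,::-1];s=S["pixels"][:,:,::-1]
a=np.hstack([crop(t,135,190,100,90,4),crop(s,255,140,100,90,4)])
b=np.hstack([crop(t,330,215,80,48,5),crop(s,300,285,80,60,5)[:240]])
cv2.imwrite("pics/c1.png",np.vstack([a,b]))
# twin: bright pixels on blue
for c,im,(u0,v0,u1,v1) in((T,t,(335,222,390,256)),(S,s,(305,285,365,345))):
    x=cv2.cvtColor(np.ascontiguousarray(im),cv2.COLOR_BGR2HSV)
    m=((x[...,1]<70)&(x[...,2]>80)).astype(np.uint8); k=np.zeros_like(m);k[v0:v1,u0:u1]=1;m*=k
    cs=max(cv2.findContours(m,0,2)[0],key=cv2.contourArea); r=cv2.minAreaRect(cs);B=cv2.boxPoints(r);print(B.round(1).tolist())
    for z in(.0385,.0025): print(z,[onz(c,*p,z).round(4).tolist() for p in B])
print([onz(T,*p,.088).round(4).tolist() for p in((147,199),(196,199),(147,272),(212,272),(212,199))])
E
```

```text
[[337.8999938964844, 235.0], [376.20001220703125, 224.10000610351562], [381.3999938964844, 242.5], [343.1000061035156, 253.39999389648438]]
0.0385 [[0.5208, -0.0763, 0.0385], [0.5549, -0.1926, 0.0385], [0.4989, -0.2078, 0.0385], [0.4652, -0.0919, 0.0385]]
0.0025 [[0.5253, -0.0784, 0.0025], [0.5602, -0.1976, 0.0025], [0.5029, -0.2131, 0.0025], [0.4683, -0.0944, 0.0025]]
[[306.0, 300.0], [328.79998779296875, 284.79998779296875], [358.3999938964844, 329.1000061035156], [335.5, 344.29998779296875]]
0.0385 [[0.4528, -0.104, 0.0385], [0.518, -0.0646, 0.0385], [0.557, -0.2108, 0.0385], [0.4963, -0.2422, 0.0385]]
0.0025 [[0.4576, -0.0738, 0.0025], [0.5256, -0.0328, 0.0025], [0.5664, -0.1853, 0.0025], [0.5031, -0.2181, 0.0025]]
[[0.6186, 0.488, 0.088], [0.6194, 0.3442, 0.088], [0.4043, 0.4782, 0.088], [0.4051, 0.2909, 0.088], [0.6197, 0.2972, 0.088]]
```

View pics/c1.png

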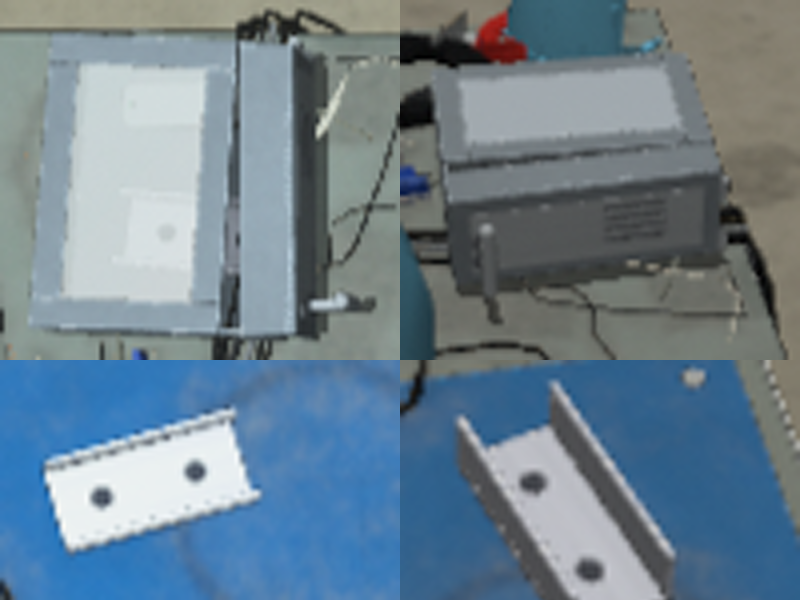

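```bash
cat >> h.py <<'E'
from scipy.linalg import logm, expm
def pose(p,rpy):
    T=np.eye(4);T[:3,:3]=Ro.from_euler("xyz",rpy).as_matrix();T[:3,3]=p;return T
def cur():
    o=telemetry.get_obs();return pose(o["ee_pos"],o["eef_rot"])
def step(A,B,n):
    X=expm(np.real(logm(np.linalg.inv(A)@B))/n)
    r=[*(X[:3,3]*1000).round(2),*Ro.from_matrix(X[:3,:3]).as_rotvec().round(4)];print(n,"x",[float(v) for v in r]);return r
def tri(c1,p1,c2,p2):
    o,d=ray(c1,*p1);q,e=ray(c2,*p2);s=np.linalg.lstsq(np.c_[d,-e],q-o,rcond=None)[0];a=o+d*s[0];b=q+e*s[1];return (a+b)/2,np.linalg.norm(a-b)
E
python3 - <<'E'
from h import *
T=cam("top");S=cam("side")
f=lambda u,v:(135+u/4,190+v/4)
g=lambda u,v:(255+(u-400)/4,140+v/4)
P=[onz(T,*f(*p),.088)[:2] for p in((50,33),(31,325),(233,38),(218,328),(297,40),(296,333))]
print(np.round(P,4).tolist())
Q=[onz(S,*g(*p),.088)[:2] for p in((432,73),(445,165),(720,152))]; print("side roof near-left?,lip near front",np.round(Q,4).tolist())
# fit locker frame: points local
loc=np.array([(.085,-.108),(.085,.108),(-.053,-.108),(-.053,.108)]);P4=np.array(P[:4])
a=loc-loc.mean(0);b=P4-P4.mean(0);U,_,V=np.linalg.svd(a.T@b);R=(U@V).T;t=P4.mean(0)-R@loc.mean(0)
print("yaw",np.arctan2(R[1,0],R[0,0]),"org",t,"res",(P4-(loc@R.T+t)).round(4).tolist())
hg=R@np.array([-.085,-.108])+t;print("hinge",hg)
for tp in((338,299),(345,299)):
  for sp in((487,230),(487,226)): print("bar top",tri(T,f(*tp),S,g(*sp)))
E
```

```text
[[0.6208, 0.4866], [0.4064, 0.4905], [0.6179, 0.3522], [0.4048, 0.3557], [0.6166, 0.3052], [0.4015, 0.2994]]
side roof near-left?,lip near front [[0.4073, 0.4817], [0.4044, 0.3468], [0.6177, 0.3283]]
yaw 1.5536087272404058 org [0.51219696 0.40528531] res [[-0.0008, -0.0018], [0.0007, -0.0016], [-0.0014, 0.0018], [0.0015, 0.0016]]
hinge [0.61872013 0.3184417 ]
bar top (array([0.42719418, 0.27160925, 0.07774616]), np.float64(0.0007495463459429166))
bar top (array([0.42712386, 0.27085088, 0.08195816]), np.float64(0.0011439515354413426))
bar top (array([0.42683296, 0.26576089, 0.08206083]), np.float64(0.0005294734804602146))
bar top (array([0.42676407, 0.26502358, 0.08623723]), np.float64(0.0009223562346383425))
```

```bash
python3 - <<'E'
from h import *
A=cur();B=A.copy();B[:3,3]=[.427,.267,.16];step(A,B,10);C=pose([.427,.267,.16],[np.pi,0,.06]);step(B,C,24)
E
```

```text
10 x [-30.68, -15.06, 4.53, 0.0, -0.0, -0.0]
24 x [0.0, -0.0, -0.0, -0.0, 0.0, 0.1135]
```

Emit:
{"name": "carry_out", "arguments": {"plan": [[[-30.7,-15.1,4.5,0,0,0,28],[-30.7,-15.1,4.5,0,0,0,28],[-30.7,-15.1,4.5,0,0,0,28],[-30.7,-15.1,4.5,0,0,0,28],[-30.7,-15.1,4.5,0,0,0,28],[-30.7,-15.1,4.5,0,0,0,28],[-30.7,-15.1,4.5,0,0,0,28],[-30.7,-15.1,4.5,0,0,0,28],[-30.7,-15.1,4.5,0,0,0,28],[-30.7,-15.1,4.5,0,0,0,28]]], "squeeze": 20}}

```text
time_s: 1.13
ee_pos: [0.428, 0.2652, 0.1603]
eef_rot: [3.141, 0.0, 2.785]
force: [1.5, 0.5, 0.6]
grip_width: 0.0304
grip_force: 0.0
```

Emit:
{"name": "carry_out", "arguments": {"plan": [[[0,0,0,0,0,0.1135,28],[0,0,0,0,0,0.1135,28],[0,0,0,0,0,0.1135,28],[0,0,0,0,0,0.1135,28],[0,0,0,0,0,0.1135,28],[0,0,0,0,0,0.1135,28],[0,0,0,0,0,0.1135,28],[0,0,0,0,0,0.1135,28],[0,0,0,0,0,0.1135,28],[0,0,0,0,0,0.1135,28],[0,0,0,0,0,0.1135,28],[0,0,0,0,0,0.1135,28]]]}}

```text
time_s: 2.13
ee_pos: [0.427, 0.2666, 0.1604]
eef_rot: [-3.142, 0.0, 1.417]
force: [-0.6, -0.0, -0.9]
grip_width: 0.0281
grip_force: 0.0
```

Emit:
{"name": "carry_out", "arguments": {"plan": [[[0,0,0,0,0,0.1135,28],[0,0,0,0,0,0.1135,28],[0,0,0,0,0,0.1135,28],[0,0,0,0,0,0.1135,28],[0,0,0,0,0,0.1135,28],[0,0,0,0,0,0.1135,28],[0,0,0,0,0,0.1135,28],[0,0,0,0,0,0.1135,28],[0,0,0,0,0,0.1135,28],[0,0,0,0,0,0.1135,28],[0,0,0,0,0,0.1135,28],[0,0,0,0,0,0.1135,28]]]}}

```text
time_s: 3.13
ee_pos: [0.427, 0.2666, 0.1604]
eef_rot: [3.142, 0.0, 0.055]
force: [-0.6, -0.9, -0.1]
grip_width: 0.0277
grip_force: 0.0
```

```bash
python3 - <<'E'
from h import *
o=telemetry.get_obs();print(o["qpos"],o["ee_pos"],o["eef_rot"],o["grip_width"])
T=cam("wrist");S=cam("side")
cv2.imwrite("pics/w1.png",np.hstack([cv2.resize(T["pixels"][:,:,::-1],(400,300)),crop(S["pixels"][:,:,::-1],235,120,120,90,3.3334)[:300]]))
print(T["intrinsics"],T["origin"],T["rotation"])
print(proj(T,[.427,.267,.086]))
E
```

```text
[4.85396197e-01 2.39870380e-01 1.70648910e+00 1.65999774e-05
 1.19530524e+00 2.00104042e+00] [0.42699652 0.26662046 0.16042889] [3.14157663e+00 7.19453063e-05 5.51460128e-02] 0.02769926074393276
[[331.31040027   0.         319.93189552]
 [  0.         331.31040027 237.40685172]
 [  0.           0.           1.        ]] [0.50380572 0.27196323 0.33940296] [ 2.87054166e+00  1.16728622e-03 -1.51560659e+00]
[321.20170624 245.29772384]
```

View pics/w1.png

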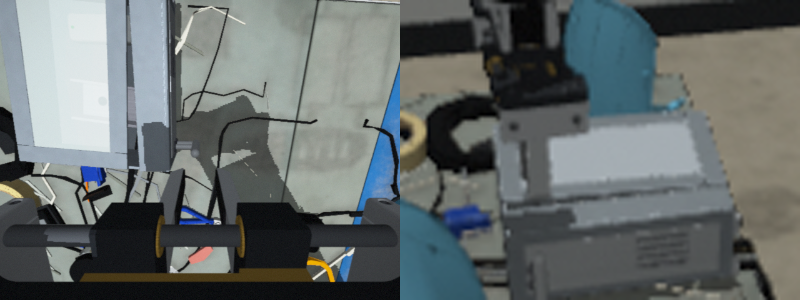

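```bash
python3 - <<'E'
from h import *
W=cam("wrist");t=W["pixels"][:,:,::-1]
a=crop(t,230,180,160,120,5);cv2.imwrite("pics/w2.png",a)
for p in((304,234),(295,234),(310,234)): print(onz(W,*p,.086))
E
```

```text
[0.43553327 0.28114917 0.086     ]
[0.43511406 0.2882621  0.086     ]
[0.43581272 0.27640748 0.086     ]
```

View pics/w2.png

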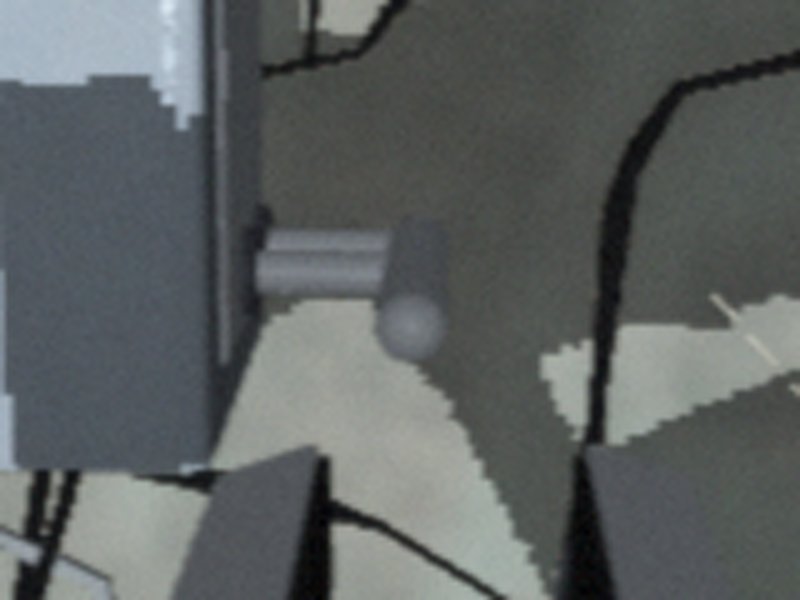

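Emit:
{"name": "carry_out", "arguments": {"plan": [[[0,-3,0,0,0,0,30],[0,-3,0,0,0,0,30],[0,0,15,0,0,0,30],[0,0,15,0,0,0,30],[0,0,15,0,0,0,30],[0,0,10,0,0,0,30],[0,0,5,0,0,0,30]]]}}

```text
time_s: 3.87
ee_pos: [0.4262, 0.2726, 0.0992]
eef_rot: [3.141, 0.002, 0.062]
force: [1.0, 0.4, -0.2]
grip_width: 0.0297
grip_force: 0.0
```

```bash
python3 - <<'E'
from h import *
W=cam("wrist");t=W["pixels"][:,:,::-1]
print(telemetry.get_obs()["ee_pos"],proj(W,[.427,.273,.086]))
a=np.hstack([crop(t,230,180,120,150,3.333),crop(cam("side")["pixels"][:,:,::-1],250,140,80,100,5)]);cv2.imwrite("pics/w3.png",a)
E
```

```text
[0.42618179 0.27248976 0.09900678] [321.47384874 272.74512886]
```

View pics/w3.png

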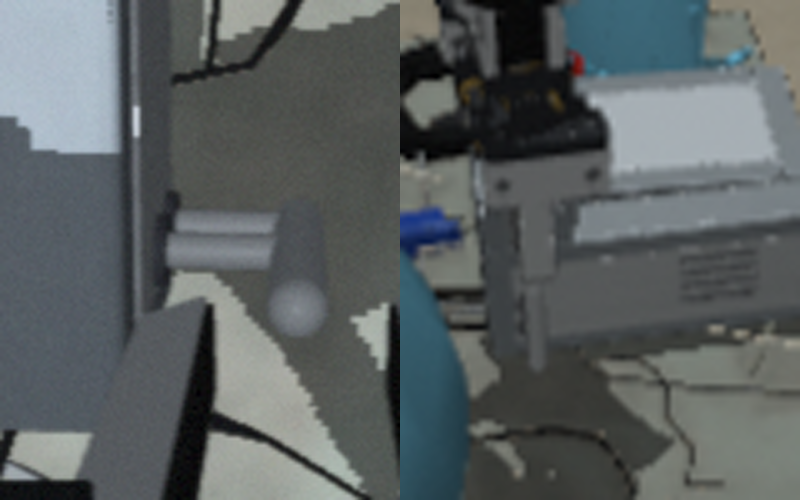

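Emit:
{"name": "carry_out", "arguments": {"plan": [[[0,0,10,0,0,0,30],[0,0,10,0,0,0,30],[0,0,10,0,0,0,30],[0,0,8,0,0,0,30],[0,0,4,0,0,0,30],[0,0,0,0,0,0,8],[0,0,0,0,0,0,8],[0,0,0,0,0,0,8],[0,0,0,0,0,0,8],[0,0,0,0,0,0,8]]]}}

```text
time_s: 4.8
ee_pos: [0.4269, 0.2727, 0.0588]
eef_rot: [-3.141, -0.001, 0.061]
force: [0.5, 0.5, 0.6]
grip_width: 0.0116
grip_force: 20.0
```

Emit:
{"name": "carry_out", "arguments": {"plan": [[[1.7,7.65,0,0,0,-0.04,8],[3.4,15.25,0,0,0,-0.08,8],[3.4,15.25,0,0,0,-0.08,8],[3.4,15.25,0,0,0,-0.08,8],[3.4,15.25,0,0,0,-0.08,8]]]}}

```text
time_s: 5.22
ee_pos: [0.4551, 0.208, 0.0588]
eef_rot: [-3.142, 0.001, 0.425]
force: [-0.5, 0.5, 1.9]
grip_width: 0.0111
grip_force: 20.0
```

Emit:
{"name": "carry_out", "arguments": {"plan": [[[3.4,15.25,0,0,0,-0.08,8],[3.4,15.25,0,0,0,-0.08,8],[3.4,15.25,0,0,0,-0.08,8],[3.4,15.25,0,0,0,-0.08,8],[3.4,15.25,0,0,0,-0.08,8]]]}}

```text
time_s: 5.63
ee_pos: [0.5111, 0.1535, 0.0588]
eef_rot: [-3.142, 0.001, 0.825]
force: [-2.5, -2.0, 2.3]
grip_width: 0.0116
grip_force: 20.0
```

Emit:
{"name": "carry_out", "arguments": {"plan": [[[3.4,15.25,0,0,0,-0.08,8],[3.4,15.25,0,0,0,-0.08,8],[3.4,15.25,0,0,0,-0.08,8],[3.4,15.25,0,0,0,-0.08,8],[3.4,15.25,0,0,0,-0.08,8],[3.4,15.25,0,0,0,-0.08,8]]]}}

```text
time_s: 6.13
ee_pos: [0.5996, 0.1238, 0.0588]
eef_rot: [3.141, 0.0, 1.304]
force: [-0.2, 2.3, 1.7]
grip_width: 0.0113
grip_force: 20.0
```

Emit:
{"name": "carry_out", "arguments": {"plan": [[[3.4,15.25,0,0,0,-0.08,8],[3.4,15.25,0,0,0,-0.08,8],[3.4,15.25,0,0,0,-0.08,8],[3.4,15.25,0,0,0,-0.08,8],[3.4,15.25,0,0,0,-0.08,8],[3.4,15.25,0,0,0,-0.08,8],[0,0,0,0,0,0,30],[0,0,0,0,0,0,30],[0,0,0,0,0,0,30]]]}}

```text
time_s: 6.88
ee_pos: [0.6902, 0.1382, 0.0582]
eef_rot: [-3.141, 0.0, 1.779]
force: [-0.1, 0.0, -0.3]
grip_width: 0.0276
grip_force: 0.0
```

Emit:
{"name": "carry_out", "arguments": {"plan": [[[0,0,-20,0,0,0,30],[0,0,-30,0,0,0,30],[0,0,-30,0,0,0,30],[0,0,-30,0,0,0,60],[0,0,-30,0,0,0,60],[0,-35,0,0,0,0,60],[0,-35,0,0,0,0,60],[0,-35,0,0,0,0,60],[-35,0,0,0,0,0,70],[-35,0,0,0,0,0,70],[0,0,0,0,0,0,70]]]}}

```text
time_s: 7.8
ee_pos: [0.6023, 0.0432, 0.199]
eef_rot: [3.141, 0.001, 1.776]
force: [-0.3, 0.4, 0.5]
grip_width: 0.0695
grip_force: 0.0
```

```bash
python3 - <<'E'
from h import *
o=telemetry.get_obs();print(o["qpos"],o["ee_pos"],o["eef_rot"])
W=cam("wrist");T=cam("top");print(W["origin"],W["rotation"])
cv2.imwrite("pics/v4.png",np.hstack([cv2.resize(W["pixels"][:,:,::-1],(500,375)),crop(T["pixels"][:,:,::-1],140,185,100,125,3)]))
for n,c in(("w",W),("t",T)):cv2.imwrite(f"pics/raw_{n}4.png",c["pixels"][:,:,::-1])
E
```

```text
[ 1.15246604e-02  4.25090348e-01  1.36673171e+00 -1.12092844e-03
  1.34902591e+00 -1.93341651e-01] [0.60233173 0.04324845 0.19900138] [3.14107211e+00 1.21633987e-03 1.77590847e+00]
[0.58529223 0.12079722 0.37790024] [ 2.87047229e+00 -8.24378760e-04  2.05119953e-01]
```

View pics/v4.png

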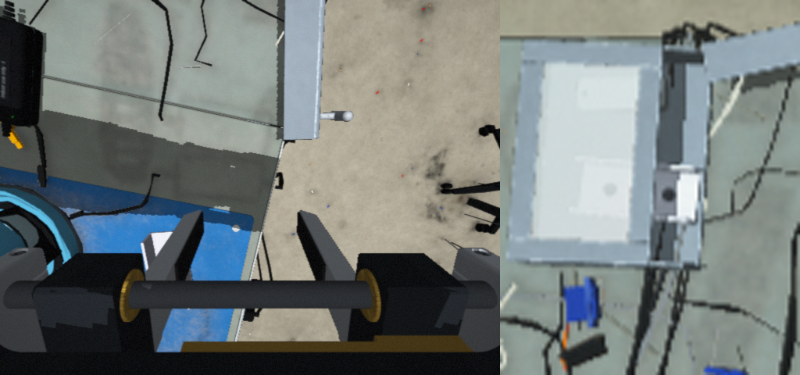

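```bash
cat >> h.py <<'E'
import json,os
def log():
    o=telemetry.get_obs();open("log.jsonl","a").write(json.dumps([list(map(float,o[k])) for k in("qpos","ee_pos","eef_rot")])+"\n");return o
def tool(p,z,y):
    z=np.array(z,float);z/=np.linalg.norm(z);y=np.array(y,float);y-=z*(y@z);y/=np.linalg.norm(y)
    T=np.eye(4);T[:3,:3]=np.c_[np.cross(y,z),y,z];T[:3,3]=np.array(p)+.019*z;return T  # p = grasp point
E
python3 - <<'E'
from h import *
for q,p,r in(([1.14743,.30048,1.52162,0,1.3207,-.06658],[.19197,.51511,.20486],[-3.14039,0,2.78481]),([.485396,.23987,1.706489,0,1.195305,2.00104],[.426997,.26662,.160429],[3.14158,0,.055146])):
    open("log.jsonl","a").write(json.dumps([q,p,r])+"\n")
log()
T=cam("top")
f=lambda u,v:(140+(u-500)/3,185+v/3)
for p in((699,168),(699,222),(612,185)):print([onz(T,*f(*p),z).round(4)[:2].tolist() for z in(.044,.012)])
s=np.radians(35);yw=1.5536
ax=np.array([np.cos(yw),np.sin(yw),0]);z=ax*np.sin(s)-np.array([0,0,np.cos(s)])
B=tool(np.array([.466,.338,.033])-.14*z,z,[np.sin(yw),-np.cos(yw),0])
A=cur();step(A,B,14);print(B)
E
```

```text
[[0.5001, 0.3191], [0.5036, 0.3257]]
[[0.446, 0.3174], [0.4484, 0.324]]
[[0.4826, 0.4053], [0.4857, 0.4137]]
14 x [14.99, -8.25, 9.29, -0.0049, 0.0434, 0.0156]
[[ 1.40857120e-02  9.99852147e-01  9.86292172e-03  4.64806586e-01]
 [ 8.19030930e-01 -1.71954793e-02  5.73491631e-01  2.68607513e-01]
 [ 5.73576436e-01 -6.42214854e-19 -8.19152044e-01  1.32117397e-01]
 [ 0.00000000e+00  0.00000000e+00  0.00000000e+00  1.00000000e+00]]
```

```bash
python3 - <<'E'
from h import *
s=np.radians(35);yw=1.5536
ax=np.array([np.cos(yw),np.sin(yw),0]);z=ax*np.sin(s)-np.array([0,0,np.cos(s)])
step(cur(),tool(np.array([.4735,.338,.033])-.14*z,z,[np.sin(yw),-np.cos(yw),0]),14)
E
```

```text
14 x [14.94, -7.72, 9.28, -0.0049, 0.0434, 0.0156]
```

Emit:
{"name": "carry_out", "arguments": {"plan": [[[14.9,-7.7,9.3,-0.0049,0.0434,0.0156,74],[14.9,-7.7,9.3,-0.0049,0.0434,0.0156,74],[14.9,-7.7,9.3,-0.0049,0.0434,0.0156,74],[14.9,-7.7,9.3,-0.0049,0.0434,0.0156,74],[14.9,-7.7,9.3,-0.0049,0.0434,0.0156,74],[14.9,-7.7,9.3,-0.0049,0.0434,0.0156,74],[14.9,-7.7,9.3,-0.0049,0.0434,0.0156,74],[14.9,-7.7,9.3,-0.0049,0.0434,0.0156,74],[14.9,-7.7,9.3,-0.0049,0.0434,0.0156,74],[14.9,-7.7,9.3,-0.0049,0.0434,0.0156,74],[14.9,-7.7,9.3,-0.0049,0.0434,0.0156,74],[14.9,-7.7,9.3,-0.0049,0.0434,0.0156,74],[14.9,-7.7,9.3,-0.0049,0.0434,0.0156,74],[14.9,-7.7,9.3,-0.0049,0.0434,0.0156,74],[0,0,0,0,0,0,74]]]}}

```text
time_s: 9.2
ee_pos: [0.4703, 0.2703, 0.1309]
eef_rot: [-3.138, -0.612, 1.555]
force: [0.1, -0.6, -0.1]
grip_width: 0.074
grip_force: 0.0
```

```bash
python3 - <<'E'
from h import *
o=log();print(o["qpos"].round(4),o["ee_pos"].round(4),o["eef_rot"].round(4))
W=cam("wrist");np.savez("w5.npz",**{k:W[k] for k in("R","origin","intrinsics")})
cv2.imwrite("pics/w5.png",crop(W["pixels"][:,:,::-1],170,80,300,225,2.6))
for z in(.044,):print([proj(W,[x,y,z]).round(1).tolist() for x in(.4455,.5015) for y in(.325,.352)])
E
```

```text
[ 0.1642  0.2996  1.8361  0.7257  1.0214 -0.2169] [0.4703 0.2703 0.1309] [-3.1379 -0.6122  1.5545]
[[292.5, 244.4], [292.9, 216.3], [355.8, 243.5], [354.3, 215.4]]
```

View pics/w5.png

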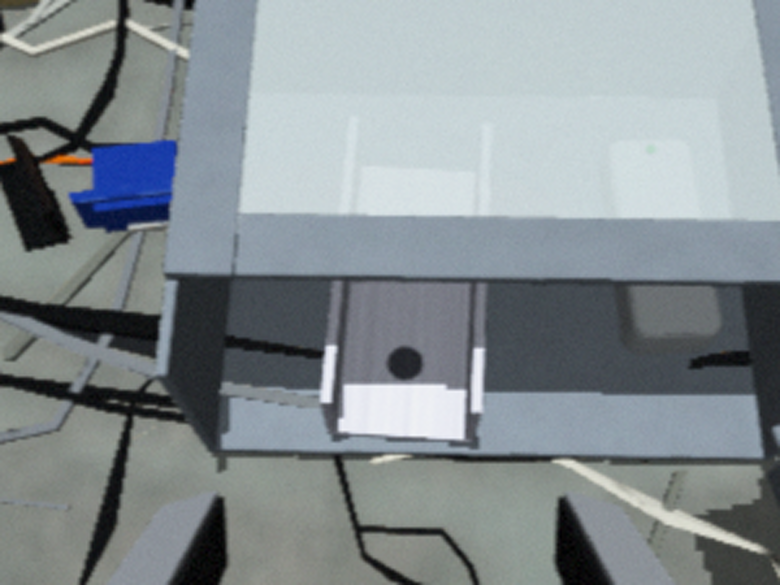

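```bash
python3 - <<'E'
from h import *
W=dict(np.load("w5.npz"))
f=lambda u,v:(170+u/2.6,80+v/2.6)
for n,p,z in(("Lnear",(320,403),.044),("Rnear",(484,412),.044),("Lfar",(347,118),.044),("Rfar",(493,125),.044),("webL",(338,436),.008),("webR",(465,440),.008),("floorL",(218,455),.008),("floorR",(765,460),.008),("roofL",(165,273),.088),("hubL",(632,346),.027),("hubR",(720,335),.027)):print(n,onz(W,*f(*p),z).round(4))
E
```

```text
Lnear [0.4459 0.3338 0.044 ]
Rnear [0.5021 0.3297 0.044 ]
Lfar [0.4549 0.4519 0.044 ]
Rfar [0.5116 0.4477 0.044 ]
webL [0.4499 0.3335 0.008 ]
webR [0.4985 0.3311 0.008 ]
floorL [0.4044 0.3266 0.008 ]
floorR [0.6117 0.3215 0.008 ]
roofL [0.4016 0.3608 0.088 ]
hubL [0.5606 0.3609 0.027 ]
hubR [0.594  0.3649 0.027 ]
```

```bash
python3 - <<'E'
from h import *
s=np.radians(35);yw=1.495
ax=np.array([np.cos(yw),np.sin(yw),0]);z=ax*np.sin(s)-np.array([0,0,np.cos(s)])
G=np.array([.475,.344,.033]);y=[np.sin(yw),-np.cos(yw),0]
A=tool(G-.08*z,z,y);step(cur(),A,5);step(A,tool(G,z,y),8)
E
```

```text
5 x [1.02, -0.1, 12.5, -0.0074, 0.0003, 0.0101]
8 x [0.0, -0.0, 10.0, -0.0, 0.0, 0.0]
```

Emit:
{"name": "carry_out", "arguments": {"plan": [[[1,-0.1,12.5,-0.0074,0.0003,0.0101,76],[1,-0.1,12.5,-0.0074,0.0003,0.0101,76],[1,-0.1,12.5,-0.0074,0.0003,0.0101,76],[1,-0.1,12.5,-0.0074,0.0003,0.0101,76],[1,-0.1,12.5,-0.0074,0.0003,0.0101,76],[0,0,10,0,0,0,76],[0,0,10,0,0,0,76],[0,0,10,0,0,0,76],[0,0,10,0,0,0,76],[0,0,10,0,0,0,76],[0,0,10,0,0,0,76],[0,0,10,0,0,0,76],[0,0,10,0,0,0,76],[0,0,0,0,0,0,76]]]}}

```text
time_s: 10.42
ee_pos: [0.4767, 0.3545, 0.016]
eef_rot: [-3.141, -0.611, 1.493]
force: [0.1, -0.2, -0.1]
grip_width: 0.076
grip_force: 0.0
```

Emit:
{"name": "carry_out", "arguments": {"plan": [[[0,0,0,0,0,0,50],[0,0,0,0,0,0,50],[0,0,0,0,0,0,50],[0,0,0,0,0,0,50],[0,0,0,0,0,0,50],[0,0,0,0,0,0,50]]], "squeeze": 30}}

```text
time_s: 10.92
ee_pos: [0.4777, 0.3538, 0.0182]
eef_rot: [3.139, -0.612, 1.494]
force: [-1.6, -3.1, 5.2]
grip_width: 0.0559
grip_force: 30.0
```

```bash
python3 - <<'E'
from h import *
o=log();print(o["qpos"].round(4),o["ee_pos"].round(4),o["eef_rot"].round(4))
D=[json.loads(l) for l in open("log.jsonl")]
from scipy.optimize import least_squares
def fk(q,P):
    a1,a2,a3,e,h,d,b,s4,c6,s6=P
    R=lambda ax,t:Ro.from_rotvec(np.array(ax)*t)
    R1=R([0,0,1],q[0]);th=q[1]+q[2]
    w=np.array([a1+a2*np.sin(q[1])+a3*np.sin(th)+e*np.cos(th),b,h+a2*np.cos(q[1])+a3*np.cos(th)-e*np.sin(th)])
    # frame F: z along forearm, y = left
    F=R1*R([0,1,0],th)*R([0,0,1],s4*q[3])*R([0,1,0],q[4])*R([0,0,1],s6*q[5]+c6)
    return R1.apply(w)+d*F.as_matrix()[:,2],F
for s4 in(1,-1):
  for s6 in(1,-1):
    def res(P):
        P=[*P[:7],s4,P[7],s6];r=[]
        for q,p,rp in D:
            x,F=fk(q,P);r+=list((x-p)*10)+list((F.inv()*Ro.from_euler("xyz",rp)).as_rotvec())
        return r+list(np.array([P[0],P[3]])*.02)
    for c in(0,1.57,3.14,-1.57):
        S=least_squares(res,[0,.4,.4,0,.4,.25,.036,c])
        if S.cost<.05: print(s4,s6,S.cost,S.x.round(4).tolist())
E
```

```text
[ 0.3314  0.5382  1.8193  0.9032  0.7347 -0.2677] [0.4777 0.3538 0.0182] [ 3.1394 -0.6121  1.4938]
1 1 3.412677715899323e-07 [0.0, 0.4242, 0.4475, 0.0409, 0.2212, 0.2706, 0.0366, 1.5708]
1 1 3.412677715898949e-07 [0.0, 0.4242, 0.4475, 0.0409, 0.2212, 0.2706, 0.0366, 1.5708]
1 1 3.412677715899334e-07 [0.0, 0.4242, 0.4475, 0.0409, 0.2212, 0.2706, 0.0366, 1.5708]
1 1 3.4126777158992245e-07 [0.0, 0.4242, 0.4475, 0.0409, 0.2212, 0.2706, 0.0366, 1.5708]
```

```bash
cat >> h.py <<'E'
from scipy.optimize import least_squares
PP=[0,.4242,.4475,.0409,.2212,.2706,.0366]
def fk(q):
    a1,a2,a3,e,h,d,b=PP
    R=lambda ax,t:Ro.from_rotvec(np.array(ax)*t)
    R1=R([0,0,1],q[0]);th=q[1]+q[2]
    w=R1.apply([a2*np.sin(q[1])+a3*np.sin(th)+e*np.cos(th),b,h+a2*np.cos(q[1])+a3*np.cos(th)-e*np.sin(th)])
    el=R1.apply([a2*np.sin(q[1])+e*np.cos(th),b,h+a2*np.cos(q[1])-e*np.sin(th)])
    F=(R1*R([0,1,0],th)*R([0,0,1],q[3])*R([0,1,0],q[4])*R([0,0,1],q[5]+np.pi/2)).as_matrix()
    T=np.eye(4);T[:3,:3]=F;T[:3,3]=w+d*F[:,2];return T,el,w
LO=np.array([-3.03,-.79,.23,-1.04,0,-2.55]);HI=np.array([3.03,2.21,2.52,4.18,3.07,2.55])
def ik(B,q0=None):
    best=None
    for s in ([q0] if q0 is not None else [[.1,.4,1.6,a,1,c] for a in(-.8,0,.8,2.) for c in(-1.5,0,1.5)]):
        def f(q):
            T=fk(q)[0];return [*(T[:3,3]-B[:3,3])*5,*Ro.from_matrix(T[:3,:3].T@B[:3,:3]).as_rotvec()]
        S=least_squares(f,np.clip(s,LO+.001,HI-.001),bounds=(LO,HI))
        if best is None or S.cost<best.cost: best=S
    return best.x,best.cost
def figd(q):
    T,el,w=fk(q);m=9
    for a,b in((el,w),(w,T[:3,3])):
        P=a+(b-a)*np.linspace(0,1,60)[:,None]
        k=P[:,2]<.47
        if k.any(): m=min(m,np.hypot(P[k,0]-.27,P[k,1]+.15).min())
    return m
E
python3 - <<'E'
from h import *
sgn=lambda g:np.array([np.sin(g),-np.cos(g),0])   # w direction, g=0 -> -y
U=np.array([0,0,1.])
L=np.array([.0341,-.1163,0]);L/=np.linalg.norm(L);c=np.array([-L[1],L[0],0])
def show(n,B):
    q,k=ik(B);print(n,k<1e-6 and "ok" or round(k,4),q.round(2),"fig",round(figd(q),3),"wrist",fk(q)[2].round(2))
for g in(-.5,0,.28,.6):
  w=sgn(g);cl=np.cross(w,U)
  for x,y in((.45,.12),(.52,.12)):
    p=np.array([x,y,0]);
    s=np.radians(35);z=w*np.cos(s)-U*np.sin(s)
    for sg in(1,-1): show(f"stand g{g} {x} {sg}",tool(p+[0,0,.108],z,sg*cl))
    for ph in(45,60):
      f=np.radians(ph);z2=-w*np.cos(f)-U*np.sin(f)
      for sg in(1,-1): show(f"  second {ph} {sg}",tool(p+[0,0,.08],z2,sg*cl))
for ph in(0,30,45,55):
  f=np.radians(ph);z=-U*np.cos(f)+L*np.sin(f)
  for sg in(1,-1): show(f"final {ph} {sg}",tool(np.array([.51,-.142,.033])+.032*c,z,sg*c))
E
```

```text
stand g-0.5 0.45 1 ok [ 0.44  0.72  1.45 -0.52  1.79 -2.09] fig 0.309 wrist [0.55 0.3  0.25]
stand g-0.5 0.45 -1 ok [ 0.44  0.72  1.45 -0.52  1.79  1.05] fig 0.309 wrist [0.55 0.3  0.25]
  second 45 1 ok [-0.2   0.27  2.19  1.17  0.82  2.54] fig 0.13 wrist [ 0.36 -0.04  0.26]
  second 45 -1 ok [-0.2   0.27  2.19  1.17  0.82 -0.6 ] fig 0.13 wrist [ 0.36 -0.04  0.26]
  second 60 1 0.0183 [-0.15  0.24  2.21  1.1   0.68  2.55] fig 0.146 wrist [ 0.36 -0.02  0.26]
  second 60 -1 ok [-0.07  0.22  2.11  0.75  0.73 -0.12] fig 0.168 wrist [0.39 0.01 0.3 ]
stand g-0.5 0.52 1 ok [ 0.4   0.84  1.24 -0.56  1.86 -2.17] fig 0.299 wrist [0.62 0.3  0.25]
stand g-0.5 0.52 -1 ok [ 0.4   0.84  1.24 -0.56  1.86  0.97] fig 0.299 wrist [0.62 0.3  0.25]
  second 45 1 0.0007 [-0.18  0.39  2.02  1.19  0.83  2.55] fig 0.137 wrist [ 0.43 -0.04  0.25]
  second 45 -1 ok [-0.17  0.39  2.01  1.13  0.83 -0.51] fig 0.14 wrist [ 0.43 -0.04  0.26]
  second 60 1 0.0259 [-0.13  0.36  2.06  1.12  0.68  2.55] fig 0.15 wrist [ 0.42 -0.02  0.26]
  second 60 -1 ok [-0.06  0.35  1.93  0.72  0.76 -0.06] fig 0.17 wrist [0.46 0.01
[... 3326 characters left out ...]
 1 ok [-0.31  0.55  1.66 -0.    0.93 -0.59] fig 0.098 wrist [ 0.54 -0.13  0.28]
final 0 -1 ok [-0.31  0.55  1.66  0.    0.93  2.55] fig 0.098 wrist [ 0.54 -0.13  0.28]
final 30 1 ok [-0.1   0.52  1.82 -0.75  0.75  0.17] fig 0.16 wrist [ 0.51 -0.01  0.25]
final 30 -1 0.0185 [-0.04  0.53  1.9  -1.04  0.7  -2.55] fig 0.175 wrist [0.48 0.02 0.22]
final 45 1 0.0018 [-0.01  0.57  1.82 -1.04  0.86  0.48] fig 0.184 wrist [0.5  0.03 0.22]
final 45 -1 0.007 [ 0.01  0.59  1.82 -1.04  0.89 -2.55] fig 0.19 wrist [0.51 0.04 0.22]
final 55 1 0.0195 [ 0.03  0.62  1.76 -1.04  0.99  0.51] fig 0.196 wrist [0.52 0.05 0.21]
final 55 -1 0.0222 [ 0.04  0.63  1.75 -1.04  1.02 -2.55] fig 0.199 wrist [0.53 0.06 0.21]
```

```bash
python3 - <<'E'
from h import *
U=np.array([0,0,1.]);s=np.radians(35)
L=np.array([.0341,-.1163,0]);L/=np.linalg.norm(L);c=np.array([-L[1],L[0],0])
for ph in(35,38,40):
  f=np.radians(ph);z=-U*np.cos(f)+L*np.sin(f)
  q,k=ik(tool(np.array([.51,-.142,.033])+.03*c,z,c));print("final",ph,round(k,5),q.round(2),round(figd(q),3))
f=np.radians(38)
for g in(0,.3,.5):
  w=np.array([np.sin(g),-np.cos(g),0]);cl=-np.cross(w,U)
  for x in(.47,.53):
    for y in(.14,.2):
      p=np.array([x,y,0]);a=ik(tool(p+[0,0,.108],w*np.cos(s)-U*np.sin(s),cl));b=ik(tool(p+[0,0,.065],-w*np.cos(f)-U*np.sin(f),cl))
      print(g,x,y,round(a[1],5),a[0].round(2),round(b[1],5),b[0].round(2),round(figd(b[0]),3))
E
```

```text
final 35 0.0 [-0.06  0.53  1.84 -0.9   0.76  0.32] 0.169
final 38 0.0 [-0.04  0.54  1.85 -0.98  0.78  0.4 ] 0.175
final 40 0.0 [-0.03  0.55  1.85 -1.03  0.8   0.45] 0.178
0 0.47 0.14 0.0 [ 0.57  0.65  1.59 -0.76  1.57  0.85] 0.0 [-0.2   0.53  1.91  0.98  1.19 -0.82] 0.13
0 0.47 0.2 0.0 [ 0.65  0.71  1.47 -0.71  1.65  0.86] 0.0 [-0.07  0.52  1.92  1.06  1.12 -0.78] 0.166
0 0.53 0.14 0.0 [ 0.52  0.73  1.43 -0.79  1.59  0.77] 0.0 [-0.18  0.62  1.74  0.97  1.22 -0.74] 0.136
0 0.53 0.2 0.0 [ 0.6   0.8   1.31 -0.75  1.67  0.78] 0.0 [-0.07  0.61  1.75  1.03  1.16 -0.7 ] 0.169
0.3 0.47 0.14 0.0 [ 0.62  0.55  1.75 -0.91  1.38  0.77] 0.0 [-0.16  0.62  1.75  0.8   1.38 -0.88] 0.141
0.3 0.47 0.2 0.0 [ 0.71  0.62  1.63 -0.86  1.46  0.77] 0.0 [-0.05  0.61  1.76  0.87  1.32 -0.82] 0.173
0.3 0.53 0.14 0.0 [ 0.56  0.63  1.61 -0.94  1.38  0.69] 0.0 [-0.15  0.71  1.57  0.8   1.43 -0.81] 0.146
0.3 0.53 0.2 0.0 [ 0.64  0.7   1.49 -0.89  1.46  0.69] 0.0 [-0.04  0.71  1.58  0.86  1.37 -0.76] 0.176
0.5 0.47 0.14 0.0 [ 0.64  0.49  1.86 -1.03  1.24  0.73] 0.0 [-0.12  0.67  1.65  0.7   1.49 -0.93] 0.152
0.5 0.47 0.2 0.0 [ 0.73  0.56  1.74 -0.97  1.32  0.73] 0.0 [-0.02  0.67  1.65  0.76  1.44 -0.87] 0.183
0.5 0.53 0.14 4e-05 [ 0.57  0.57  1.72 -1.04  1.23  0.65] 0.0 [-0.11  0.77  1.46  0.7   1.55 -0.87] 0.156
0.5 0.53 0.2 0.0 [ 0.66  0.63  1.61 -0.99  1.31  0.65] 0.0 [-0.02  0.77  1.46  0.76  1.5  -0.81] 0.185
```

Emit:
{"name": "carry_out", "arguments": {"plan": [[[2.3,0,-3.3,0,0,0,50],[2.3,0,-3.3,0,0,0,50],[-6.2,0,-4.3,0,0,0,50],[-12.3,0,-8.6,0,0,0,50],[-12.3,0,-8.6,0,0,0,50],[-12.3,0,-8.6,0,0,0,50],[-12.3,0,-8.6,0,0,0,50],[-12.3,0,-8.6,0,0,0,50],[-12.3,0,-8.6,0,0,0,50],[-12.3,0,-8.6,0,0,0,50],[-12.3,0,-8.6,0,0,0,50],[-12.3,0,-8.6,0,0,0,50],[-6.2,0,-4.3,0,0,0,50],[11.5,0,-16.4,0,0,0,50],[11.5,0,-16.4,0,0,0,50],[11.5,0,-16.4,0,0,0,50],[11.5,0,-16.4,0,0,0,50],[11.5,0,-16.4,0,0,0,50],[0,0,0,0,0,0,50]]]}}

```text
time_s: 12.5
ee_pos: [0.4669, 0.2042, 0.129]
eef_rot: [3.134, -0.612, 1.497]
force: [0.4, -0.6, -1.4]
grip_width: 0.0557
grip_force: 30.0
```

```bash
python3 - <<'E'
from h import *
o=log();A=cur();q=o["qpos"]
w=np.array([np.sin(.285),-np.cos(.285),0]);U=np.array([0,0,1.]);cl=-np.cross(w,U);s=.611
G=A[:3,3]-.019*A[:3,2];print("G",G,"q",q.round(2),o["grip_width"])
B=tool(G,w*np.cos(s)-U*np.sin(s),cl);r=step(A,B,18)
C=tool([.50,.19,.125],w*np.cos(s)-U*np.sin(s),cl);step(B,C,4)
X=np.eye(4);X[:3,:3]=Ro.from_rotvec(r[3:]).as_matrix();X[:3,3]=np.array(r[:3])/1000
T=A
for i in range(18):
    T=T@X;q2,k=ik(T,q);print(i,k<1e-5,q2.round(2),"dq/row max",np.abs(q2-q).max().round(2));q=q2
E
```

```text
G [0.46595401 0.19328147 0.14455181] q [ 0.03  0.25  1.91  0.72  1.04 -0.29] 0.05565659249432932
18 x [-1.64, 0.08, -0.07, -0.0035, -0.0862, -0.0221]
4 x [2.18, 7.94, 5.41, 0.0, 0.0, -0.0]
0 True [ 0.07  0.24  1.89  0.62  1.01 -0.21] dq/row max 0.1
1 True [ 0.11  0.23  1.88  0.52  1.   -0.13] dq/row max 0.11
2 True [ 0.15  0.22  1.86  0.41  0.99 -0.05] dq/row max 0.11
3 True [0.2  0.22 1.84 0.3  0.99 0.04] dq/row max 0.11
4 True [0.24 0.23 1.82 0.19 1.   0.12] dq/row max 0.11
5 True [0.29 0.23 1.81 0.08 1.01 0.2 ] dq/row max 0.11
6 True [ 0.33  0.25  1.79 -0.02  1.03  0.28] dq/row max 0.1
7 True [ 0.37  0.26  1.77 -0.12  1.06  0.35] dq/row max 0.1
8 True [ 0.41  0.28  1.76 -0.21  1.09  0.41] dq/row max 0.09
9 True [ 0.45  0.3   1.74 -0.3   1.13  0.47] dq/row max 0.09
10 True [ 0.49  0.33  1.72 -0.38  1.17  0.52] dq/row max 0.08
11 True [ 0.53  0.35  1.71 -0.46  1.22  0.57] dq/row max 0.08
12 True [ 0.56  0.38  1.69 -0.54  1.26  0.61] dq/row max 0.07
13 True [ 0.6   0.41  1.68 -0.6   1.31  0.64] dq/row max 0.07
14 True [ 0.63  0.45  1.67 -0.67  1.36  0.67] dq/row max 0.07
15 True [ 0.65  0.48  1.66 -0.73  1.41  0.69] dq/row max 0.06
16 True [ 0.68  0.52  1.65 -0.79  1.46  0.71] dq/row max 0.06
17 True [ 0.7   0.55  1.64 -0.85  1.51  0.73] dq/row max 0.06
```

Emit:
{"name": "carry_out", "arguments": {"plan": [[[-1.64,0.08,-0.07,-0.0035,-0.0862,-0.0221,50],[-1.64,0.08,-0.07,-0.0035,-0.0862,-0.0221,50],[-1.64,0.08,-0.07,-0.0035,-0.0862,-0.0221,50],[-1.64,0.08,-0.07,-0.0035,-0.0862,-0.0221,50],[-1.64,0.08,-0.07,-0.0035,-0.0862,-0.0221,50],[-1.64,0.08,-0.07,-0.0035,-0.0862,-0.0221,50],[-1.64,0.08,-0.07,-0.0035,-0.0862,-0.0221,50],[-1.64,0.08,-0.07,-0.0035,-0.0862,-0.0221,50],[-1.64,0.08,-0.07,-0.0035,-0.0862,-0.0221,50],[-1.64,0.08,-0.07,-0.0035,-0.0862,-0.0221,50],[-1.64,0.08,-0.07,-0.0035,-0.0862,-0.0221,50],[-1.64,0.08,-0.07,-0.0035,-0.0862,-0.0221,50],[-1.64,0.08,-0.07,-0.0035,-0.0862,-0.0221,50],[-1.64,0.08,-0.07,-0.0035,-0.0862,-0.0221,50],[-1.64,0.08,-0.07,-0.0035,-0.0862,-0.0221,50],[-1.64,0.08,-0.07,-0.0035,-0.0862,-0.0221,50],[-1.64,0.08,-0.07,-0.0035,-0.0862,-0.0221,50],[-1.64,0.08,-0.07,-0.0035,-0.0862,-0.0221,50],[0,0,0,0,0,0,50]]]}}

```text
time_s: 14.08
ee_pos: [0.4677, 0.1784, 0.1275]
eef_rot: [-3.121, 0.963, 1.876]
force: [-0.1, -0.0, -2.3]
grip_width: 0.0557
grip_force: 30.0
```

```bash
python3 - <<'E'
from h import *
o=log();A=cur();print(o["qpos"].round(2))
w=np.array([np.sin(.285),-np.cos(.285),0]);U=np.array([0,0,1.]);cl=-np.cross(w,U);s=.611
print("G",A[:3,3]-.019*A[:3,2])
C=tool([.50,.19,.122],w*np.cos(s)-U*np.sin(s),cl);step(A,C,4)
print("down 1mm in tool",A[:3,:3].T@[0,0,-1])
cv2.imwrite("pics/raw_s6.png",cam("side")["pixels"][:,:,::-1])
S=cam("side");print([proj(S,p).round(0).tolist() for p in([.466,.19,.04],[.466,.19,.16])])
cv2.imwrite("pics/s6.png",crop(S["pixels"][:,:,::-1],200,120,160,120,5))
E
```

```text
[ 0.7   0.56  1.64 -0.85  1.5   0.73]
G [0.46338407 0.19339817 0.13837565]
4 x [1.37, 8.59, 5.1, -0.0011, 0.0008, 0.0028]
down 1mm in tool [0.82077028 0.01172198 0.57113811]
[[294.0, 223.0], [293.0, 189.0]]
```

View pics/s6.png

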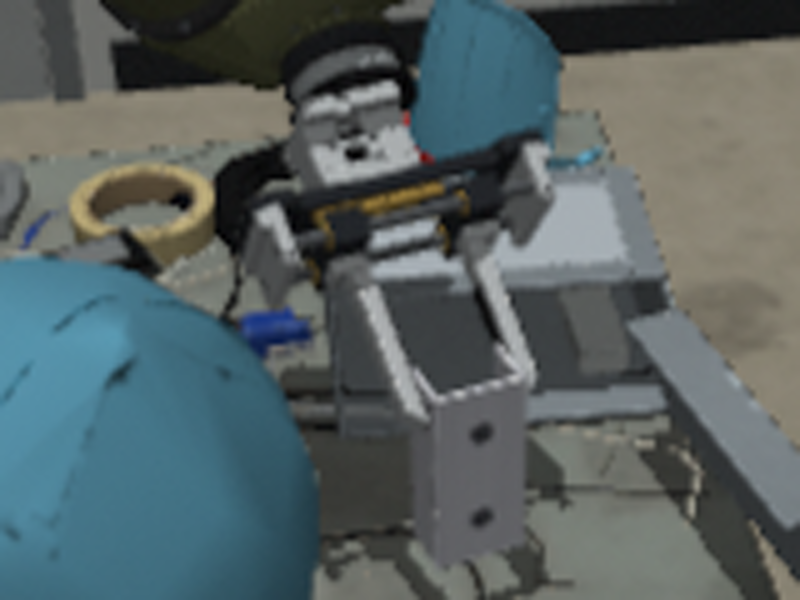

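Emit:
{"name": "carry_out", "arguments": {"plan": [[[1.4,8.6,5.1,-0.0011,0.0008,0.0028,50],[1.4,8.6,5.1,-0.0011,0.0008,0.0028,50],[1.4,8.6,5.1,-0.0011,0.0008,0.0028,50],[1.4,8.6,5.1,-0.0011,0.0008,0.0028,50],[1.6,0,1.1,0,0,0,50],[1.6,0,1.1,0,0,0,50],[1.6,0,1.1,0,0,0,50],[1.6,0,1.1,0,0,0,50],[0.8,0,0.6,0,0,0,50],[0,0,0,0,0,0,50]]]}}

```text
time_s: 15.02
ee_pos: [0.5056, 0.1751, 0.105]
eef_rot: [3.13, 0.955, 1.844]
force: [-0.8, -0.3, -1.5]
grip_width: 0.0561
grip_force: 30.0
```

Emit:
{"name": "carry_out", "arguments": {"plan": [[[0.8,0,0.6,0,0,0,50],[0.8,0,0.6,0,0,0,50],[0,0,0,0,0,0,50]]]}}

```text
time_s: 15.27
ee_pos: [0.5057, 0.175, 0.103]
eef_rot: [3.13, 0.955, 1.843]
force: [0.4, -1.1, -1.2]
grip_width: 0.0557
grip_force: 30.0
```

Emit:
{"name": "carry_out", "arguments": {"plan": [[[0.8,0,0.6,0,0,0,50],[0.8,0,0.6,0,0,0,50],[0.8,0,0.6,0,0,0,50],[0,0,0,0,0,0,50]]]}}

```text
time_s: 15.6
ee_pos: [0.5058, 0.1749, 0.0999]
eef_rot: [3.13, 0.955, 1.843]
force: [0.1, -0.4, -1.2]
grip_width: 0.0559
grip_force: 30.0
```

Emit:
{"name": "carry_out", "arguments": {"plan": [[[0.4,0,0.3,0,0,0,50],[0.4,0,0.3,0,0,0,50],[0,0,0,0,0,0,50]]]}}

```text
time_s: 15.85
ee_pos: [0.5059, 0.1749, 0.0991]
eef_rot: [3.13, 0.955, 1.843]
force: [-0.6, 0.3, -1.5]
grip_width: 0.0556
grip_force: 30.0
```

Emit:
{"name": "carry_out", "arguments": {"plan": [[[0.8,0,0.6,0,0,0,50],[0.4,0,0.3,0,0,0,50],[0,0,0,0,0,0,50]]]}}

```text
time_s: 16.1
ee_pos: [0.5059, 0.1748, 0.0975]
eef_rot: [3.13, 0.955, 1.843]
force: [0.3, 0.1, -1.7]
grip_width: 0.0559
grip_force: 30.0
```

Emit:
{"name": "carry_out", "arguments": {"plan": [[[0.4,0,0.3,0,0,0,50],[0.4,0,0.3,0,0,0,50],[0,0,0,0,0,0,50]]]}}

```text
time_s: 16.35
ee_pos: [0.506, 0.1749, 0.0974]
eef_rot: [3.129, 0.956, 1.842]
force: [-2.9, 0.3, 5.7]
grip_width: 0.0557
grip_force: 30.0
```

Emit:
{"name": "carry_out", "arguments": {"plan": [[[0,0,0,0,0,0,58],[0,0,0,0,0,0,62],[0,0,0,0,0,0,72],[0,0,0,0,0,0,76],[0,0,0,0,0,0,76],[0,0,-3,0,0,0,76],[0,0,-8,0,0,0,76],[0,0,-10,0,0,0,76],[0,0,-20,0,0,0,76],[0,0,-20,0,0,0,76],[0,0,-20,0,0,0,76],[0,0,-20,0,0,0,76],[0,0,0,0,0,0,76]]]}}

```text
time_s: 17.43
ee_pos: [0.4823, 0.2573, 0.1575]
eef_rot: [3.123, 0.953, 1.841]
force: [-0.9, 0.0, 0.5]
grip_width: 0.0761
grip_force: 0.0
```

```bash
python3 - <<'E'
from h import *
o=log();A=cur();q=o["qpos"]
R=pose([.506,.1749,.0974],[3.129,.956,1.842]);G=R[:3,3]-.019*R[:3,2];w=R[:3,2].copy();w[2]=0;w/=np.linalg.norm(w);cl=R[:3,1].copy();print("G",G,"w",w,"cl",cl)
cl[2]=0;cl/=np.linalg.norm(cl);U=np.array([0,0,1.]);f=np.radians(38)
z2=-w*np.cos(f)-U*np.sin(f);G2=G+.0148*w;G2[2]=.065
M=tool([.49,.19,.30],[0,0,-1],cl);Pp=tool(G2-.13*z2,z2,cl);M2=Pp.copy();M2[2,3]+=.14
T=A
for B,n in((M,10),(M2,14),(Pp,6)):
    r=step(T,B,n);X=np.eye(4);X[:3,:3]=Ro.from_rotvec(r[3:]).as_matrix();X[:3,3]=np.array(r[:3])/1000;md=0;fd=9
    for i in range(n):
        T=T@X;q2,k=ik(T,q);md=max(md,np.abs(q2-q).max());fd=min(fd,figd(q2));q=q2
        if k>1e-5:print("bad",i,k)
    print(T[:3,3].round(4),q.round(2),"dq",md.round(3),"fig",round(fd,3))
np.savez("st.npz",G2=G2,z2=z2,cl=cl,w=w)
E
```

```text
G [0.5016119  0.18978834 0.10835818] w [ 0.2827104  -0.95920531  0.        ] cl [0.96061707 0.27778064 0.00726315]
10 x [-12.42, -1.05, -7.64, 0.0011, 0.0953, -0.0002]
[0.49  0.19  0.281] [0.3  0.2  1.47 0.   1.47 0.02] dq 0.096 fig 0.405
14 x [-7.36, 0.83, -2.68, 0.0003, 0.0648, -0.0001]
[0.5306 0.0917 0.2733] [-0.25  0.44  1.41  0.77  1.79 -0.56] dq 0.065 fig 0.231
6 x [-18.38, 0.05, 14.36, -0.0, -0.0, -0.0]
[0.5305 0.0917 0.1334] [-0.25  0.61  1.52  0.74  1.59 -0.75] dq 0.034 fig 0.119
```

```bash
cat >> h.py <<'E'
def fig3(q):  # distance of arm axis to capsule axis of the figure minus .1 (top of the sphere at .4)
    T,el,w=fk(q);m=9;b=None
    for i,(a,c) in enumerate(((el,w),(w,T[:3,3]))):
        P=a+(c-a)*np.linspace(0,1,80)[:,None];D=np.hypot(np.hypot(P[:,0]-.27,P[:,1]+.15),np.maximum(P[:,2]-.3,0))-.1
        j=D.argmin()
        if D[j]<m:m=D[j];b=(i,P[j].round(2).tolist())
    return round(m,3),b
E
python3 - <<'E'
from h import *
d=np.load("st.npz");G2,z2,cl=d["G2"],d["z2"],d["cl"]
for back in(.13,.08,0):
  for up in(.14,.07,0):
    B=tool(G2-back*z2,z2,cl);B[2,3]+=up;q,k=ik(B,[-.2,.5,1.5,.75,1.6,-.7]);print(back,up,k<1e-5,fig3(q))
L=np.array([.0341,-.1163,0]);L/=np.linalg.norm(L);c=np.array([-L[1],L[0],0]);f=np.radians(38)
for up in(.14,.07,0):
    q,k=ik(tool(np.array([.51,-.142,.033+up])+.03*c,-np.array([0,0,1])*np.cos(f)+L*np.sin(f),c),[0,.5,1.8,-.9,.8,.4]);print("final",up,k<1e-5,q.round(2),fig3(q))
B=tool(G2-.08*z2,z2,cl);B[2,3]+=.14
M=tool([.49,.19,.30],[0,0,-1],cl);step(cur(),M,10);step(M,B,14);print(B[:3,3])
E
```

```text
0.13 0.14 True (np.float64(0.147), (0, [0.36, -0.05, 0.51]))
0.13 0.07 True (np.float64(0.12), (0, [0.37, -0.06, 0.47]))
0.13 0 True (np.float64(0.096), (0, [0.38, -0.06, 0.43]))
0.08 0.14 True (np.float64(0.144), (0, [0.37, -0.03, 0.49]))
0.08 0.07 True (np.float64(0.118), (0, [0.37, -0.04, 0.45]))
0.08 0 True (np.float64(0.097), (0, [0.38, -0.04, 0.42]))
0 0.14 True (np.float64(0.143), (0, [0.37, 0.0, 0.46]))
0 0.07 True (np.float64(0.123), (0, [0.37, 0.0, 0.43]))
0 0 True (np.float64(0.108), (0, [0.37, 0.0, 0.4]))
final 0.14 True [-0.04  0.3   1.79 -0.78  0.98  0.1 ] (np.float64(0.143), (0, [0.36, 0.02, 0.45]))
final 0.07 True [-0.04  0.41  1.83 -0.87  0.87  0.24] (np.float64(0.121), (0, [0.36, 0.02, 0.41]))
final 0 True [-0.04  0.54  1.85 -0.98  0.78  0.4 ] (np.float64(0.107), (0, [0.36, 0.02, 0.38]))
10 x [-12.42, -1.05, -7.64, 0.0011, 0.0953, -0.0002]
14 x [-5.64, 0.81, 0.59, 0.0003, 0.0648, -0.0001]
[0.51938552 0.1294844  0.24255535]
```

Emit:
{"name": "carry_out", "arguments": {"plan": [[[-12.4,-1.0,-7.6,0.0011,0.0953,-0.0002,76],[-12.4,-1.0,-7.6,0.0011,0.0953,-0.0002,76],[-12.4,-1.0,-7.6,0.0011,0.0953,-0.0002,76],[-12.4,-1.0,-7.6,0.0011,0.0953,-0.0002,76],[-12.4,-1.0,-7.6,0.0011,0.0953,-0.0002,76],[-12.4,-1.0,-7.6,0.0011,0.0953,-0.0002,76],[-12.4,-1.0,-7.6,0.0011,0.0953,-0.0002,76],[-12.4,-1.0,-7.6,0.0011,0.0953,-0.0002,76],[-12.4,-1.0,-7.6,0.0011,0.0953,-0.0002,76],[-12.4,-1.0,-7.6,0.0011,0.0953,-0.0002,76]]]}}

```text
time_s: 18.27
ee_pos: [0.491, 0.1868, 0.2796]
eef_rot: [-3.141, -0.003, 1.85]
force: [-0.1, -0.0, -0.8]
grip_width: 0.0762
grip_force: 0.0
```

Emit:
{"name": "carry_out", "arguments": {"plan": [[[-5.6,0.8,0.6,0.0003,0.0648,-0.0001,76],[-5.6,0.8,0.6,0.0003,0.0648,-0.0001,76],[-5.6,0.8,0.6,0.0003,0.0648,-0.0001,76],[-5.6,0.8,0.6,0.0003,0.0648,-0.0001,76],[-5.6,0.8,0.6,0.0003,0.0648,-0.0001,76],[-5.6,0.8,0.6,0.0003,0.0648,-0.0001,76],[-5.6,0.8,0.6,0.0003,0.0648,-0.0001,76],[-5.6,0.8,0.6,0.0003,0.0648,-0.0001,76],[-5.6,0.8,0.6,0.0003,0.0648,-0.0001,76],[-5.6,0.8,0.6,0.0003,0.0648,-0.0001,76],[-5.6,0.8,0.6,0.0003,0.0648,-0.0001,76],[-5.6,0.8,0.6,0.0003,0.0648,-0.0001,76],[-5.6,0.8,0.6,0.0003,0.0648,-0.0001,76],[-5.6,0.8,0.6,0.0003,0.0648,-0.0001,76],[0,0,0,0,0,0,76]]]}}

```text
time_s: 19.52
ee_pos: [0.5194, 0.1257, 0.2375]
eef_rot: [-3.124, -0.91, 1.837]
force: [-0.1, 0.1, -0.4]
grip_width: 0.076
grip_force: 0.0
```

```bash
python3 - <<'E'
from h import *
o=log();A=cur();print(A[:3,3].round(4),o["qpos"].round(2))
d=np.load("st.npz");G2,z2,cl,w=d["G2"],d["z2"],d["cl"],d["w"]
Pp=tool(G2-.08*z2,z2,cl);step(A,Pp,7);step(Pp,tool(G2,z2,cl),8)
# standing channel: expected web corners vs the wrist picture
W=cam("wrist");wf=G2+.011*w;np.savez("w7.npz",**{k:W[k] for k in("R","origin","intrinsics")})
cs=[proj(W,[*(wf+s*.028*cl)[:2],z]).round(0).astype(int).tolist() for s in(-1,1) for z in(.12,0)];print(cs)
im=W["pixels"].copy()
g=cv2.cvtColor(im,cv2.COLOR_RGB2HSV);cv2.imwrite("pics/raw_w7.png",im[:,:,::-1])
a=np.array(cs);u0,u1=a[:,0].min()-40,a[:,0].max()+40
for v in(int(a[0,1]*.75+a[1,1]*.25),int(a[0,1]*.5+a[1,1]*.5)):
    print(v,u0,"gray every 4:",im[v,max(u0,0):u1:4].astype(int).sum(1).tolist())
E
```

```text
[0.5194 0.1257 0.2375] [-0.2   0.44  1.5   0.78  1.69 -0.58]
7 x [-14.89, 0.28, 12.26, -0.0002, -0.0004, -0.0014]
8 x [-0.0, 0.0, 10.0, 0.0, -0.0, -0.0]
[[293, 308], [300, 349], [353, 307], [346, 349]]
318 253 gray every 4: [415, 411, 416, 428, 425, 470, 468, 479, 472, 462, 447, 326, 349, 335, 340, 350, 111, 99, 93, 305, 336, 343, 344, 333, 391, 478, 478, 476, 468, 470, 471, 474, 474, 476, 484]
328 253 gray every 4: [423, 401, 413, 415, 437, 459, 472, 479, 478, 449, 268, 321, 332, 335, 343, 345, 340, 337, 348, 353, 338, 339, 344, 344, 483, 477, 489, 487, 473, 471, 482, 481, 482, 482, 488]
```

Emit:
{"name": "carry_out", "arguments": {"plan": [[[-14.9,0.3,12.3,-0.0002,-0.0004,-0.0014,76],[-14.9,0.3,12.3,-0.0002,-0.0004,-0.0014,76],[-14.9,0.3,12.3,-0.0002,-0.0004,-0.0014,76],[-14.9,0.3,12.3,-0.0002,-0.0004,-0.0014,76],[-14.9,0.3,12.3,-0.0002,-0.0004,-0.0014,76],[-14.9,0.3,12.3,-0.0002,-0.0004,-0.0014,76],[-14.9,0.3,12.3,-0.0002,-0.0004,-0.0014,76],[0,0,0,0,0,0,76]]]}}

```text
time_s: 20.23
ee_pos: [0.5194, 0.131, 0.1025]
eef_rot: [-3.14, -0.902, 1.858]
force: [-0.5, 0.1, -0.7]
grip_width: 0.0759
grip_force: 0.0
```

```bash
python3 - <<'E'
from h import *
A=cur();d=np.load("st.npz");G2,z2,cl,w=d["G2"],d["z2"],d["cl"],d["w"]
step(A,tool(G2,z2,cl),8)
W=cam("wrist");wf=G2+.011*w;im=W["pixels"].astype(int).sum(2)
cs=np.array([proj(W,[*(wf+s*.028*cl)[:2],z]) for s in(-1,1) for z in(.12,0)]);print(cs.round(1).tolist())
for fr in(.15,.3):
    v=int(cs[0,1]*(1-fr)+cs[1,1]*fr);print(v,im[v,240:400:4].tolist())
u=int(cs[:,0].mean())-15;v0=int(cs[0,1])-30;print("col",u,v0,im[v0:v0+100:3,u].tolist())
E
```

```text
8 x [-0.07, -0.04, 9.86, -0.0002, 0.0007, 0.0004]
[[273.9, 219.1], [289.0, 304.3], [366.9, 219.6], [351.6, 304.6]]
231 [446, 466, 465, 474, 474, 476, 447, 450, 302, 357, 344, 329, 339, 328, 345, 339, 346, 340, 338, 337, 350, 352, 347, 356, 335, 337, 341, 327, 336, 334, 339, 429, 305, 67, 391, 442, 460, 443, 429, 411]
244 [424, 432, 441, 458, 462, 477, 486, 480, 482, 460, 340, 330, 354, 334, 331, 343, 343, 317, 105, 102, 109, 111, 135, 352, 341, 334, 335, 356, 337, 346, 426, 476, 469, 468, 461, 462, 446, 441, 424, 300]
col 305 189 [409, 408, 422, 434, 428, 438, 429, 416, 712, 718, 351, 349, 349, 357, 354, 340, 350, 348, 338, 340, 347, 346, 345, 340, 340, 349, 338, 335, 340, 341, 342, 333, 339, 350]
```

Emit:
{"name": "carry_out", "arguments": {"plan": [[[0,0,10,0,0,0,76],[0,0,10,0,0,0,76],[0,0,10,0,0,0,76],[0,0,10,0,0,0,76],[0,0,10,0,0,0,76],[0,0,10,0,0,0,76],[0,0,10,0,0,0,76],[0,0,9,0,0,0,76],[0,0,0,0,0,0,70],[0,0,0,0,0,0,64],[0,0,0,0,0,0,60]]]}}

```text
time_s: 21.2
ee_pos: [0.5033, 0.1897, 0.0559]
eef_rot: [3.137, -0.902, 1.861]
force: [0.7, -0.5, 0.1]
grip_width: 0.0612
grip_force: 0.0
```

Emit:
{"name": "carry_out", "arguments": {"plan": [[[0,0,0,0,0,0,57],[0,0,0,0,0,0,50],[0,0,0,0,0,0,50],[0,0,0,0,0,0,50],[0,0,0,0,0,0,50]]], "squeeze": 30}}

```text
time_s: 21.62
ee_pos: [0.5032, 0.1896, 0.056]
eef_rot: [3.137, -0.902, 1.861]
force: [-0.7, -2.2, 1.7]
grip_width: 0.0558
grip_force: 30.0
```

```bash
cat >> h.py <<'E'
def path(T,q,segs):
    for B,n in segs:
        r=step(T,B,n);X=np.eye(4);X[:3,:3]=Ro.from_rotvec(r[3:]).as_matrix();X[:3,3]=np.array(r[:3])/1000;md=0;f=(9,)
        zmin=9
        for i in range(n):
            T=T@X;q2,k=ik(T,q);md=max(md,np.abs(q2-q).max());f=min(f,fig3(q2));q=q2;zmin=min(zmin,T[2,3])
            if k>1e-5:print("bad",i,k)
        print("   ",T[:3,3].round(3),q.round(2),"dq",md.round(3),"fig",f,"zmin",round(zmin,3))
    return T,q
E
python3 - <<'E'
from h import *
o=log();A=cur();q=o["qpos"]
print("up in tool",(A[:3,:3].T@[0,0,1]).round(3))
B=A.copy();B[2,3]+=.20
yA=np.arctan2(A[1,0],A[0,0]);D=pose([.55,.06,.28],[np.pi,0,1.86]);E=pose([.63,-.13,.28],[np.pi,0,np.pi])
path(A,q,[(B,8),(D,9),(E,13)])
E
```

```text
up in tool [ 0.785  0.003 -0.62 ]
8 x [19.62, 0.06, -15.49, 0.0, -0.0, 0.0]
    [0.503 0.19  0.256] [-0.09  0.38  1.55  0.82  1.63 -0.51] dq 0.043 fig (np.float64(0.114), (0, [0.37, 0.0, 0.41])) zmin 0.081
9 x [-12.54, 0.9, -10.02, 0.0004, -0.1003, -0.0001]
    [0.55 0.06 0.28] [ 0.04  0.26  1.4  -0.    1.48 -0.25] dq 0.097 fig (np.float64(0.174), (0, [0.35, 0.01, 0.51])) zmin 0.25
13 x [-15.05, -7.88, 0.0, -0.0, 0.0, -0.0986]
    [ 0.63 -0.13  0.28] [-0.26  0.48  1.11 -0.    1.56 -1.83] dq 0.13 fig (np.float64(0.179), (0, [0.3, -0.04, 0.56])) zmin 0.28
```

Emit:
{"name": "carry_out", "arguments": {"plan": [[[7.9,0,-6.2,0,0,0,50],[19.6,0,-15.5,0,0,0,50],[19.6,0,-15.5,0,0,0,50],[19.6,0,-15.5,0,0,0,50],[19.6,0,-15.5,0,0,0,50],[19.6,0,-15.5,0,0,0,50],[19.6,0,-15.5,0,0,0,50],[19.6,0,-15.5,0,0,0,50],[11.7,0,-9.3,0,0,0,50],[-12.5,0.9,-10,0.0004,-0.1003,0,50],[-12.5,0.9,-10,0.0004,-0.1003,0,50],[-12.5,0.9,-10,0.0004,-0.1003,0,50],[-12.5,0.9,-10,0.0004,-0.1003,0,50],[-12.5,0.9,-10,0.0004,-0.1003,0,50],[-12.5,0.9,-10,0.0004,-0.1003,0,50],[-12.5,0.9,-10,0.0004,-0.1003,0,50],[-12.5,0.9,-10,0.0004,-0.1003,0,50],[-12.5,0.9,-10,0.0004,-0.1003,0,50]]]}}

```text
time_s: 23.12
ee_pos: [0.5496, 0.0595, 0.2802]
eef_rot: [-3.141, 0.005, 1.859]
force: [1.2, 0.1, -0.9]
grip_width: 0.056
grip_force: 30.0
```

Emit:
{"name": "carry_out", "arguments": {"plan": [[[-15,-7.9,0,0,0,-0.0986,50],[-15,-7.9,0,0,0,-0.0986,50],[-15,-7.9,0,0,0,-0.0986,50],[-15,-7.9,0,0,0,-0.0986,50],[-15,-7.9,0,0,0,-0.0986,50],[-15,-7.9,0,0,0,-0.0986,50],[-15,-7.9,0,0,0,-0.0986,50],[-15,-7.9,0,0,0,-0.0986,50],[-15,-7.9,0,0,0,-0.0986,50],[-15,-7.9,0,0,0,-0.0986,50],[-15,-7.9,0,0,0,-0.0986,50],[-15,-7.9,0,0,0,-0.0986,50],[-15,-7.9,0,0,0,-0.0986,50],[0,0,0,0,0,0,50]]]}}

```text
time_s: 24.28
ee_pos: [0.6296, -0.1309, 0.2784]
eef_rot: [3.142, -0.002, -3.138]
force: [-0.1, 0.4, -2.9]
grip_width: 0.0557
grip_force: 30.0
```

```bash
python3 - <<'E'
from h import *
o=log();print(o["qpos"].round(2),o["ee_pos"],o["eef_rot"],o["grip_width"])
W=cam("wrist");np.savez("w8.npz",**W);im=W["pixels"]
h=cv2.cvtColor(im,cv2.COLOR_RGB2HSV);print(W["origin"],"pred centre",proj(W,[.51,-.142,.0025]))
c0=proj(W,[.51,-.142,.0025])
m=((h[...,1]<80)&(h[...,2]>50)).astype(np.uint8)
k=np.zeros_like(m);cv2.circle(k,tuple(int(v) for v in c0),100,1,-1);m*=k
m=cv2.morphologyEx(m,cv2.MORPH_CLOSE,np.ones((9,9)))
for c in cv2.findContours(m,0,2)[0]:
    if cv2.contourArea(c)>1000:
        r=cv2.minAreaRect(c);B=cv2.boxPoints(r);print(cv2.contourArea(c),r)
        a=cv2.approxPolyDP(c,3,True)[:,0];print("poly",a.tolist())
        for z in(.0385,.0025):print(z,[onz(W,*p,z)[:2].round(4).tolist() for p in a])
E
```

```text
[-0.26  0.48  1.11 -0.    1.56 -1.84] [ 0.62957498 -0.13091198  0.27839   ] [ 3.14152388e+00 -2.47360076e-03 -3.13772595e+00] 0.05569319915450939
[ 0.55104678 -0.130172    0.4575759 ] pred centre [310.46277906 113.19061491]
4743.5 ((313.4039306640625, 109.61312103271484), (51.38020706176758, 103.15861511230469), 73.3690414428711)
poly [[356, 72], [257, 101], [266, 116], [271, 147], [365, 120], [355, 88]]
0.0385 [[0.4684, -0.0884], [0.5, -0.204], [0.5166, -0.1941], [0.5522, -0.1894], [0.5206, -0.0759], [0.4854, -0.089]]
0.0025 [[0.4613, -0.0848], [0.4956, -0.2103], [0.5136, -0.1995], [0.5523, -0.1944], [0.518, -0.0712], [0.4798, -0.0854]]
```

```bash
python3 - <<'E'
from h import *
o=telemetry.get_obs();A=cur();q=o["qpos"]
t=.275;L=np.array([np.sin(t),-np.cos(t),0]);c=np.array([np.cos(t),np.sin(t),0]);U=np.array([0,0,1.])
d=np.load("st.npz");R2=pose([.5032,.1896,.056],[3.137,-.902,1.861])
f=np.arcsin(-R2[2,2]);print("tilt at grasp",np.degrees(f),"cl z",R2[2,1])
# depth of actual grasp behind web face
G=R2[:3,3]-.019*R2[:3,2];wf=d["G2"]+.011*d["w"];dep=(wf-G)@d["w"];print("G",G,"depth",dep)
z=-U*np.cos(f)+L*np.sin(f)
Gf=np.array([.5102,-.140,0])+.033*c-(G[2]-.060)*L;Gf[2]=.0425-dep;print("Gf",Gf)
F=tool(Gf,z,c);H=F.copy();H[2,3]+=.10;np.savez("fin.npz",F=F,H=H)
D=pose([.57,.0,.30],[np.pi,0,1.846])
path(A,q,[(D,13),(H,12),(F,10)])
E
```

```text
tilt at grasp 38.31872934104322 cl z 0.0028476284384531536
G [0.50738189 0.1752917  0.06778068] depth 0.010263503334723522
Gf [ 0.53984721 -0.12355063  0.0322365 ]
13 x [10.06, 6.13, -1.64, -0.0001, -0.0002, 0.0995]
    [ 0.57 -0.    0.3 ] [-0.06  0.29  1.31 -0.    1.54 -0.34] dq 0.12 fig (np.float64(0.183), (0, [0.31, -0.04, 0.56])) zmin 0.28
12 x [-5.23, -5.22, 17.92, 0.0, -0.0557, 0.0001]
    [ 0.543 -0.135  0.117] [-0.02  0.37  1.81 -0.83  0.93  0.21] dq 0.093 fig (np.float64(0.136), (0, [0.36, 0.03, 0.43])) zmin 0.117
10 x [6.2, 0.0, 7.85, 0.0, -0.0, -0.0]
    [ 0.543 -0.135  0.017] [-0.02  0.55  1.84 -0.97  0.8   0.42] dq 0.023 fig (np.float64(0.115), (0, [0.36, 0.03, 0.38])) zmin 0.017
```

Emit:
{"name": "carry_out", "arguments": {"plan": [[[10.1,6.1,-1.6,0,0,0.0995,50],[10.1,6.1,-1.6,0,0,0.0995,50],[10.1,6.1,-1.6,0,0,0.0995,50],[10.1,6.1,-1.6,0,0,0.0995,50],[10.1,6.1,-1.6,0,0,0.0995,50],[10.1,6.1,-1.6,0,0,0.0995,50],[10.1,6.1,-1.6,0,0,0.0995,50],[10.1,6.1,-1.6,0,0,0.0995,50],[10.1,6.1,-1.6,0,0,0.0995,50],[10.1,6.1,-1.6,0,0,0.0995,50],[10.1,6.1,-1.6,0,0,0.0995,50],[10.1,6.1,-1.6,0,0,0.0995,50],[10.1,6.1,-1.6,0,0,0.0995,50]]]}}

```text
time_s: 25.42
ee_pos: [0.5681, 0.0015, 0.3008]
eef_rot: [-3.141, -0.0, 1.84]
force: [0.2, 0.4, -1.9]
grip_width: 0.0559
grip_force: 30.0
```

Emit:
{"name": "carry_out", "arguments": {"plan": [[[-5.2,-5.2,17.9,0,-0.0557,0,50],[-5.2,-5.2,17.9,0,-0.0557,0,50],[-5.2,-5.2,17.9,0,-0.0557,0,50],[-5.2,-5.2,17.9,0,-0.0557,0,50],[-5.2,-5.2,17.9,0,-0.0557,0,50],[-5.2,-5.2,17.9,0,-0.0557,0,50],[-5.2,-5.2,17.9,0,-0.0557,0,50],[-5.2,-5.2,17.9,0,-0.0557,0,50],[-5.2,-5.2,17.9,0,-0.0557,0,50],[-5.2,-5.2,17.9,0,-0.0557,0,50],[-5.2,-5.2,17.9,0,-0.0557,0,50],[-5.2,-5.2,17.9,0,-0.0557,0,50],[0,0,0,0,0,0,50]]]}}

```text
time_s: 26.5
ee_pos: [0.5397, -0.1345, 0.1151]
eef_rot: [-3.136, 0.669, 1.849]
force: [0.6, -0.3, -2.0]
grip_width: 0.0561
grip_force: 30.0
```

```bash
python3 - <<'E'
from h import *
o=log();print(o["qpos"].round(2),o["force"].round(1),o["grip_width"])
d=np.load("fin.npz");A=cur();step(A,d["H"],1);M=d["F"].copy();M[2,3]+=.015;step(A,M,8)
S=cam("side");T=cam("top")
cv2.imwrite("pics/f9.png",np.hstack([crop(S["pixels"][:,:,::-1],270,220,130,150,3.1),crop(T["pixels"][:,:,::-1],320,190,130,150,3.1)]))
E
```

```text
[-0.02  0.36  1.82 -0.83  0.93  0.21] [ 0.6 -0.3 -2. ] 0.056053317338422906
1 x [-2.41, 3.14, -0.96, -0.0037, 0.0002, 0.0026]
8 x [6.29, 0.42, 8.22, -0.0005, 0.0, 0.0003]
```

View pics/f9.png

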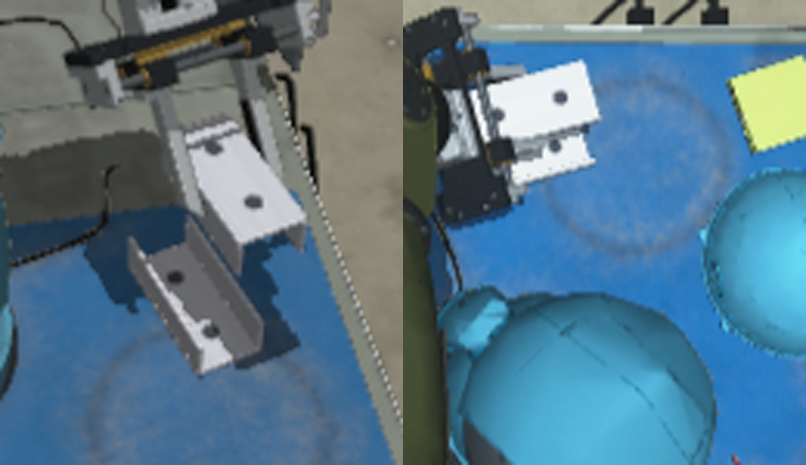

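Emit:
{"name": "carry_out", "arguments": {"plan": [[[6.3,0.4,8.2,-0.0005,0,0.0003,50],[6.3,0.4,8.2,-0.0005,0,0.0003,50],[6.3,0.4,8.2,-0.0005,0,0.0003,50],[6.3,0.4,8.2,-0.0005,0,0.0003,50],[6.3,0.4,8.2,-0.0005,0,0.0003,50],[6.3,0.4,8.2,-0.0005,0,0.0003,50],[6.3,0.4,8.2,-0.0005,0,0.0003,50],[6.3,0.4,8.2,-0.0005,0,0.0003,50],[0,0,0,0,0,0,50]]]}}

```text
time_s: 27.35
ee_pos: [0.5448, -0.1342, 0.0329]
eef_rot: [3.14, 0.667, 1.847]
force: [-0.0, -0.1, -2.0]
grip_width: 0.0556
grip_force: 30.0
```

```bash
python3 - <<'E'
from h import *
d=np.load("fin.npz");A=cur();M=d["F"].copy();M[2,3]+=.003;step(A,M,8);print(telemetry.get_obs()["force"].round(1))
# seat check from top view: offset between the two channels' right ends
E
```

```text
8 x [0.95, -0.23, 1.25, 0.0003, -0.0002, 0.0001]
[-0.  -0.1 -2. ]
```

Emit:
{"name": "carry_out", "arguments": {"plan": [[[0.95,-0.2,1.25,0,0,0,50],[0.95,-0.2,1.25,0,0,0,50],[0.95,-0.2,1.25,0,0,0,50],[0.95,-0.2,1.25,0,0,0,50],[0.95,-0.2,1.25,0,0,0,50],[0.95,-0.2,1.25,0,0,0,50],[0.95,-0.2,1.25,0,0,0,50],[0.95,-0.2,1.25,0,0,0,50],[0,0,0,0,0,0,50]]]}}

```text
time_s: 28.1
ee_pos: [0.5441, -0.1349, 0.0224]
eef_rot: [3.137, 0.668, 1.845]
force: [-0.3, -0.0, -1.5]
grip_width: 0.0557
grip_force: 30.0
```

Emit:
{"name": "carry_out", "arguments": {"plan": [[[0.6,0,0.8,0,0,0,50],[0.6,0,0.8,0,0,0,50],[0,0,0,0,0,0,50]]]}}

```text
time_s: 28.35
ee_pos: [0.5442, -0.1349, 0.0206]
eef_rot: [3.137, 0.668, 1.845]
force: [0.4, 0.9, -1.1]
grip_width: 0.0562
grip_force: 30.0
```

Emit:
{"name": "carry_out", "arguments": {"plan": [[[0.6,0,0.8,0,0,0,50],[0.6,0,0.8,0,0,0,50],[0,0,0,0,0,0,50]]]}}

```text
time_s: 28.6
ee_pos: [0.5442, -0.1349, 0.0185]
eef_rot: [3.137, 0.668, 1.845]
force: [-0.3, -0.1, -2.2]
grip_width: 0.0558
grip_force: 30.0
```

Emit:
{"name": "carry_out", "arguments": {"plan": [[[0.3,0,0.4,0,0,0,50],[0.3,0,0.4,0,0,0,50],[0,0,0,0,0,0,50]]]}}

```text
time_s: 28.85
ee_pos: [0.5443, -0.135, 0.0182]
eef_rot: [3.137, 0.669, 1.845]
force: [-3.6, 0.9, 5.5]
grip_width: 0.0557
grip_force: 30.0
```

Emit:
{"name": "carry_out", "arguments": {"plan": [[[-0.2,0,-0.3,0,0,0,50],[0,0,0,0,0,0,57],[0,0,0,0,0,0,59],[0,0,0,0,0,0,62],[0,0,0,0,0,0,66],[0,0,0,0,0,0,70],[0,0,0,0,0,0,70],[0,0,0,0,0,0,70]]]}}

```text
time_s: 29.52
ee_pos: [0.5443, -0.1349, 0.0181]
eef_rot: [3.137, 0.668, 1.845]
force: [-0.1, -0.4, 0.6]
grip_width: 0.0697
grip_force: 0.0
```

Emit:
{"name": "carry_out", "arguments": {"plan": [[[0,0,-4,0,0,0,70],[0,0,-8,0,0,0,70],[0,0,-15,0,0,0,70],[0,0,-20,0,0,0,70],[0,0,-20,0,0,0,70],[0,0,-25,0,0,0,70],[0,0,-25,0,0,0,70],[0,0,-25,0,0,0,70],[-12,0,-25,0,0,0,70],[-12,0,-25,0,0,0,70],[0,0,0,0,0,0,70]]]}}

```text
time_s: 30.43
ee_pos: [0.5175, -0.0371, 0.189]
eef_rot: [3.128, 0.669, 1.841]
force: [0.5, -0.3, 1.0]
grip_width: 0.0704
grip_force: 0.0
```

```bash
python3 - <<'E'
from h import *
o=log();print(o["qpos"].round(2),o["ee_pos"].round(3),o["force"].round(1))
d=np.load("w8.npz")
for n in("top","side"):
    C=cam(n);im=C["pixels"];cv2.imwrite(f"pics/raw_{n}10.png",im[:,:,::-1]);h=cv2.cvtColor(im,cv2.COLOR_RGB2HSV)
    m=((h[...,1]<80)&(h[...,2]>80)).astype(np.uint8)
    k=np.zeros_like(m);c0=proj(C,[.527,-.138,.03]);cv2.circle(k,tuple(int(v) for v in c0),36,1,-1);m*=k
    c=max(cv2.findContours(m,0,2)[0],key=cv2.contourArea);a=cv2.approxPolyDP(c,1.5,True)[:,0]
    print(n,a.tolist(),cv2.contourArea(c));print([onz(C,*p,.0405)[:2].round(3).tolist() for p in a])
    x0,y0=int(c0[0])-40,int(c0[1])-38
    # ascii of blueness/brightness
    g=im[y0:y0+76:3,x0:x0+80:2].astype(int)
    if n=="top":
        for r in g: print("".join("." if p[2]-p[0]>40 else "#" if p.sum()>600 else "+" if p.sum()>380 else "-" for p in r))
E
```

```text
[ 0.18  0.24  1.79 -0.74  1.15  0.23] [ 0.518 -0.037  0.189] [ 0.5 -0.3  1. ]
top [[373, 214], [336, 224], [344, 253], [381, 242], [377, 234], [378, 228]] 1137.0
[[0.585, -0.183], [0.554, -0.071], [0.466, -0.094], [0.5, -0.206], [0.524, -0.194], [0.543, -0.198]]
+++++++++++++++++++++++++++++++++--+++--
++++++++++++++++++++++++++++####+#######
++++++++++++++++++++++++++++++++++++++++
++++....................................
+++-....................................
+++-...#................................
++++....................................
-----...................#####...........
-++-...............##########...........
-+--.........#################..........
----......##############--+###..........
-++-......#####+###############.........
-++-.......####--#############+.........
-++-.......##############++--+#.........
-++-.......+########+---+--####.........
--+-........##++---#############........
---++++++...-+##--############++........
---++--.....+############+-.............
----.........#######+...................
----.........+++........................
----....................................
-+++.-..................................
-+--...-................................
----...--...............................
----....-...............................
++++.....-..............................
side [[343, 285], [324, 290], [323, 298], [319, 302], [316, 302], [311, 297], [312, 307], [334, 341], [352, 333], [355, 323], [359, 322], [364, 328], [366, 317]] 1756.5
[[0.553, -0.073], [0.502, -0.081], [0.495, -0.107], [0.483, -0.117], [0.475, -0.116], [0.466, -0.098], [0.463, -0.13], [0.494, -0.234], [0.539, -0.22], [0.553, -0.194], [0.563, -0.193], [0.57, -0.212], [0.583, -0.182]]
```

```bash
python3 -c "
from station import ctrl;print(ctrl.hand_in())"
```

```text
the job is handed in; nothing more can be done
None
```

The job is handed in at about 30 s of robot time: the door stands open about 100°, and the channel was stood on end, regripped and laid open side down on the twin, shifted about 35 mm sideways with ends even within about 2 mm; the twin has not moved, nothing was dropped, and contact forces read under 7 N at every check.

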